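# Key and refit the turntable drive gear

### The arm

A 6-joint arm with a two-finger parallel gripper is mounted at the origin on the work surface. World frame = base frame: x ahead of the robot, y to its left, z up, the work surface at z = 0. Lengths are in m, angles in rad, forces in N, time in s.
With the tool pointing down it reaches from about 0.3 to 0.775 m from the base axis. Payload 14.6 kg.
Tool frame: the origin (TCP) lies at the very end of the fingers, on their centre line; the grasp point (between the pads) lies 19 mm behind it; z points along the fingers, y is the direction in which the jaws open and shut (so a half turn about z gives the same grasp; the last joint's range is limited). The gripper opens to 85 mm and grips with 20 to 120 N. Pads are 22 mm wide; open, the fingers measure 114 mm over their backs; the gripper's body (76 mm by 85 mm) begins 54 mm behind the grasp point. The pads swing forward as they close: fully open they stand 13 mm farther back than shut.
Start: joints at [-1.391, 0.3, 1.521, -0, 1.321, -0.067], TCP at [0.134, -0.533, 0.204] pointing down, gripper open.
Joint ranges: [-3.03, 3.03], [-0.79, 2.21], [0.23, 2.52], [-1.04, 4.18], [0, 3.07], [-2.55, 2.55]. Speed limits (rad/s): [2.22, 2.22, 2.57, 3.14, 3.14, 3.14].

### API

Orientations are given as a rotation vector (axis times angle).
In Python, from cell import robot gives the robot as it stands.
- The arm moves only by the tool move_arm, never from a script. Its argument "steps" is a list of rows, each a list of 4 numbers: the shift along the world's x, y, z in m, then the turn about the world's z in degrees. A call has 1 to 8 rows; each row shifts and turns the commanded pose from where the row before left it; what a row does not reach is not made up. A row lasts 1/8 s, in which the tool goes at most 62.5 mm and 10.7 degrees, less where a joint would pass 70% of its speed; a pose out of reach is approached as far as the arm can. A call is refused whole if a number of a shift passes 0.0625 or a number of a turn 10.7, either way. A call with a gripper value outside its range is refused whole. "hand" is the opening, from 0 (shut) to 1 (fully open), set as the call begins (left out, the last holds). The fingers move at their own pace and stop on an object; the grip force is fixed at half the most. Time passes only in rows, so rows that do not move let the fingers close. It gives the time, the measured TCP pose, the force and the opening at its end, in the units of the state.
- robot.get_state(): the state, without advancing time (a new reading comes with each control period).
- robot.read_camera(name): name is "side" or "top" or "wrist"; returns a dict with "image" (480x640x3 uint8, blue, green, red), "fovy" (degrees; the focal length in pixels is half the picture's height over the tangent of half this angle, whatever the lens; pixels are square), "cx", "cy" (the principal point, pixels), "dist_coeffs" ([k1, k2, p1, p2, k3] as OpenCV has them; the pictures are not rectified), "R" (3x3) and "t" (3): a world point X has camera coordinates R X + t. Camera axes: x right, y down, z forward; pixel columns grow to the right and rows downward; lengths in m; the calibration is good to about 2 mm. A picture is of the moment at which its call begins. There is no depth.
- robot.sign_off(): hands the job in, once; it reports no verdict.
Trained networks look in the newest picture that a camera, given by its name, has taken for a name from the list of things; names that differ only in an ending like _2 or _b are one class to them, and where a whole thing is asked for, a point or a joint stands for the part that bears it (a point fixed in the world has none). Each returns a list of dicts, best first, with "confidence" (0 to 1); they miss things now and then, are a little off and sometimes report something else, mostly with a low value. They report only what shows in the picture. A call takes as long as a camera call.
- robot.search_frame(camera, target): "rect" ([left, top, width, height] in pixels, round what is visible of it).
- robot.cut_out(camera, target): "mask" (480x640 bool, what is visible of it) and "rect" ([left, top, width, height] in pixels, round what is visible of it).
The state is a dict: "clock": time; "joint_positions": joint angles; "dq": joint speeds; "joint_efforts": joint torques, N m; "ee_pos": TCP position; "tool_rot": TCP orientation; "contact_force": force on the tool from outside, world axes, zero at the start; "moment": the same for the moment, N m; "opening": finger opening in m.
Only numpy, scipy, OpenCV 4.12 (cv2) and the standard library are available. Lean on these libraries where they do the work, as an engineer would, in place of code of your own. Each camera call takes 0.05 s, during which the arm holds its last target.

### The job

Refit the gear of the layout's turntable drive: take the loose brass key from its wooden holder and drop it upright into the slot of the drive's shaft (feel for the slot: the shaft has stopped a little turned), let it go, then slide the orange gear, boss up, down the shaft with its keyway over the key until it sits fully home on the shoulder, and let go of it. Work gently by feel: lower the gear in the hand rather than letting it drop, never force a part that is stuck, and leave the other things on the bench where they are.

Things in the scene. Friction and masses are not known exactly. Their poses are not given: they have to be found in the camera images.
- drive: Fixed green gearbox with an upright steel shaft, base plate 150 x 130 mm. Origin on the bench under the shaft axis, z up; a black motor (top 46 mm high) lies out along +x to 105 mm. Green top 36 mm above the bench; on it, turning with the shaft, a dark shoulder 56 mm across from 36 to 60 mm; the shaft, 26 mm across, from 60 to 80 mm. Rigid: over 25 N on the key or 30 N on the gear is forcing it.
- shaft_top (a point): centre of the shaft's upper end, 80 mm above the bench. The key slot lies on the motor's side, but the shaft may stand turned up to 0.5 rad either way from the drive's x; this angle is not measured: see or feel for it. The shaft holds its angle (turns only above 0.8 N m). Slot: 11.5 mm wide, unchamfered, floor 36 mm above the bench, from 6.25 mm off the axis outwards; the key stands centred 13 mm off the axis.
- holder: fixed pale wooden block 70 x 60 x 26 mm (x, y, z) that holds the key upright in a hole at its middle, 13 x 15 mm (x, y), 18 mm deep. Origin under its centre.
- key: Loose brass bar, 12 x 10 x 40 mm (x, y, z), 26 to 52 g, ends chamfered 0.8 mm, upright in the holder, its top 48 mm above the bench, upper 22 mm free. Origin at the centre of its foot; same both ways round; its x goes radially from the shaft. Grip it across y by its top 10 mm: let go with the fingertips at the shaft's end, its foot is 10 mm down the pocket and it falls home.
- gear: Loose gear, 150 to 310 g, lying flat: orange toothed disc 83 mm across, 10 mm high; on it an aluminium boss to grip, 50 mm across, from 10 to 24 mm. Bore 28 mm across right through (1 mm play on the shaft all round, 1 mm chamfer below). Origin at the centre of its underside. Underside height above the bench: home on the shoulder 60 mm, stopped on the key's top 76 mm, on the shaft's end 80 mm.
- gear_keyway (a point): on the gear's underside in its keyway, 17 mm from its axis along its x. Keyway 12.5 mm wide (along y), right through, to 20 mm from the axis. When home, the gear's x points from the axis to the key, to within about 0.15 rad of play. Key in the slot: from 60 to 80 mm height the slot is a groove open outwards; from 36 to 60 mm a closed pocket to 19.75 mm off the axis (0.75 mm play all round). Key top when home: 76 mm.
- boxcar_red: bystander, leave alone: dark red model boxcar, 152 x 40 x 57 mm; origin under its centre
- boxcar_blue: bystander, leave alone: dark blue model boxcar, 152 x 40 x 57 mm; origin under its centre
- screwdriver: bystander, leave alone: screwdriver, 170 mm long; origin under its centre
- wrench: bystander, leave alone: wrench, 160 mm long; origin under its centre
- paint_jar: bystander, leave alone: small paint jar, 38 mm across, 50 mm tall; origin under its centre
- bearing: bystander, leave alone: steel ball-bearing ring, 42 mm across, 12 mm high; origin under its centre
- pinion: bystander, leave alone: small brass pinion, 27 mm across, 26 mm high; origin under its centre

How it is judged:
On the way, in this order (a step that is already met when the one before it is completed fails the run):
1. the key stands at the bottom of the shaft's slot, let go, with the gear not yet on the shaft (z of key in the frame of drive below 0.0385 m and horizontal distance between key and shaft_top between 0.01 and 0.016 m and x of key in the frame of drive above 0.008 m and angle between key's own z axis and vertical below 0.12 rad and contact force between the fingers and key below 0.1 N and horizontal distance between gear and shaft_top above 0.06 m), for 0.2 s.
2. the gear, in the hand, is down on the shaft end, round the key (z of key in the frame of drive below 0.0385 m and horizontal distance between key and shaft_top between 0.01 and 0.016 m and x of key in the frame of drive above 0.008 m and angle between key's own z axis and vertical below 0.12 rad and contact force between the fingers and gear above 0.5 N and horizontal distance between gear and shaft_top below 0.004 m and z of gear in the frame of drive below 0.072 m).
At the end, for the whole second after the job is handed in: Key on the slot floor (height within 2.5 mm, 10 to 16 mm off the shaft axis, upright within 0.12 rad); gear on the shoulder (underside 58 to 62 mm above the bench, within 3 mm of the shaft axis, level within 0.06 rad), keyway round the key (x axes within 0.25 rad); both let go and at rest (z of key in the frame of drive below 0.0385 m and horizontal distance between key and shaft_top between 0.01 and 0.016 m and x of key in the frame of drive above 0.008 m and angle between key's own z axis and vertical below 0.12 rad and z of gear in the frame of drive between 0.058 and 0.062 m and horizontal distance between gear and shaft_top below 0.003 m and angle between gear's own z axis and vertical below 0.06 rad and horizontal distance between gear_keyway and key below 0.0075 m and angle between the x axis of gear and the x axis of key, either way round below 0.25 rad and linear speed of each of gear, key below 0.02 m/s and contact force between the fingers and gear below 0.1 N and contact force between the fingers and key below 0.1 N); the robot touches nothing.
It fails at once if the key is pressed on the drive with more than 25 N (contact force between key and drive above 25 N).
It fails at once if the gear is pressed on the drive or the key with more than 30 N (contact force between gear and drive above 30 N or contact force between gear and key above 30 N).
It fails at once if the hand or arm knocks the drive with more than 30 N (contact force between any of the fingers, the arm and drive above 30 N).
It fails at once if another thing on the bench is moved by more than 30 mm (distance of any of boxcar_red, boxcar_blue, screwdriver, wrench, paint_jar, bearing, pinion from where it was at the start of the episode above 0.03 m).
It also fails if it takes over 72 s, if anything falls off the work surface, if the arm or the gripper's body presses on something with over 40 N, if the wrist force passes 120 N, or if a joint passes its speed limit or range.

## Working session

There is one attempt and no reset: what is moved stays moved. The work goes in short steps, Python scripts to look and compute and a tool call to move; the robot and the scene stay as the last step left them, time stands still between calls to the robot, and variables do not carry over. Pictures are saved under pics/ and viewed, and the job is handed in when it is done.

Besides the shell and the picture viewer there is one more tool, called after "Call:" as name([rows], argument=value, ...), one row to a line, values as JSON. move_arm: Moves the arm, as the interface text tells. Its arguments: {"type":"object","properties":{"steps":{"type":"array","items":{"type":"array","items":{"type":"number"}}},"hand":{"type":"number"}},"required":["steps"]}

```bash
mkdir -p pics; ls; cat > h.py <<'E'
import numpy as np, cv2
from cell import robot
def cam(n,save=None):
    c=robot.read_camera(n)
    f=240/np.tan(np.radians(c['fovy'])/2)
    c['K']=np.array([[f,0,c['cx']],[0,f,c['cy']],[0,0,1]]);c['d']=np.array(c['dist_coeffs'],float)
    c['R']=np.array(c['R']);c['t']=np.array(c['t'])
    if save: cv2.imwrite('pics/'+save,c['image'])
    return c
def toz(c,uv,z):
    p=cv2.undistortPoints(np.array(uv,float).reshape(-1,1,2),c['K'],c['d']).reshape(-1,2)
    r=np.c_[p,np.ones(len(p))]@c['R']; o=-c['R'].T@c['t']
    return o+r*((z-o[2])/r[:,2])[:,None]
def proj(c,X):
    return cv2.projectPoints(np.array(X,float).reshape(-1,1,3),cv2.Rodrigues(c['R'])[0],c['t'],c['K'],c['d'])[0].reshape(-1,2)
E
python3 - <<'E'
from h import *
for n in ['side','top','wrist']:
    c=cam(n,n+'0.png'); print(n,c['fovy'],-c['R'].T@c['t'],c['d'])
    for t in ['drive','shaft_top','holder','key','gear','gear_keyway']:
        print(t,[(r['rect'],round(r['confidence'],2)) for r in robot.search_frame(n,t)][:3])
print(robot.get_state())
E
```

```text
pics
side 48.56878372747418 [0.26907676 0.6804385  0.71872301] [-0.11162797  0.          0.          0.          0.        ]
drive [([250.4, 237.9, 98.4, 62.5], 0.81), ([261.4, 382.6, 10.4, 19.0], 0.41)]
shaft_top [([251.3, 234.6, 98.0, 69.9], 0.58)]
holder [([241.4, 376.3, 52.7, 48.9], 0.58), ([252.2, 234.9, 96.6, 66.2], 0.23)]
key [([261.6, 385.6, 11.3, 13.2], 0.66)]
gear [([346.4, 193.1, 38.3, 23.7], 0.77), ([130.0, 305.3, 63.9, 91.9], 0.44)]
gear_keyway [([345.2, 191.5, 38.1, 25.8], 0.63)]
top 50.362162178013705 [ 0.32346714 -0.01497369  1.22777208] [-0.06180094  0.          0.          0.          0.        ]
drive [([308.7, 193.9, 52.7, 74.8], 0.62)]
shaft_top [([306.2, 189.3, 54.9, 81.6], 0.81), ([375.2, 158.8, 67.3, 26.4], 0.52)]
holder [([190.9, 235.7, 39.1, 38.0], 0.65)]
key [([202.5, 247.7, 9.2, 5.2], 0.51)]
gear [([414.4, 248.8, 39.9, 36.0], 0.67)]
gear_keyway []
wrist 63.656574422491055 [ 0.21595125 -0.51215725  0.3734868 ] [-0.05602225  0.          0.          0.          0.        ]
drive []
shaft_top []
holder []
key []
gear []
gear_keyway []
{'clock': 1.05, 'joint_positions': array([-1.39061870e+00,  2.99921799e-01,  1.52100982e+00,  2.33782845e-05,
        1.32073599e+00, -6.65553232e-02]), 'dq': array([ 2.49321392e-03, -1.26699422e-03, -2.96182919e-04, -8.40918576e-04,
       -4.78336310e-05,  3.78996241e-04]), 'joint_efforts': array([-6.32181582e-04, -5.43356609e+01, -3.61982524e+01, -1.06909599e-04,
        6.79054428e-04, -3.71997430e-05]), 'ee_pos': array([ 0.13435316, -0.53331337,  0.20356446]), 'tool_rot': array([-3.11764213e+00, -3.86566488e-01, -2.88361757e-05]), 'contact_force': array([0.44007964, 0.05867081, 0.61915217]), 'moment': array([-0.07123355, -0.00019475, -0.08246957]), 'opening': 0.08549404168591661}
```

View pics/top0.png

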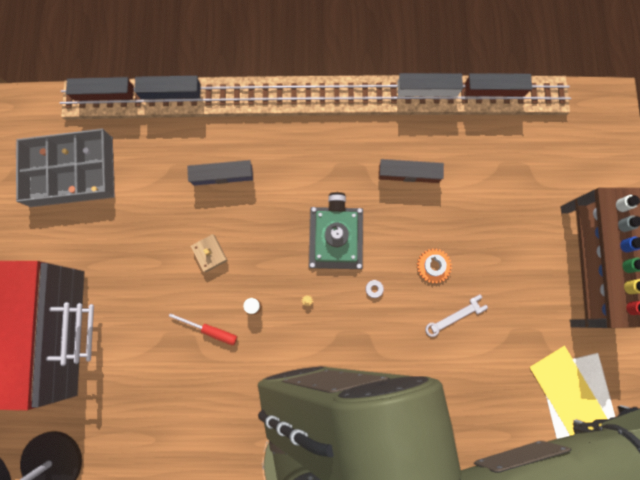

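View pics/side0.png

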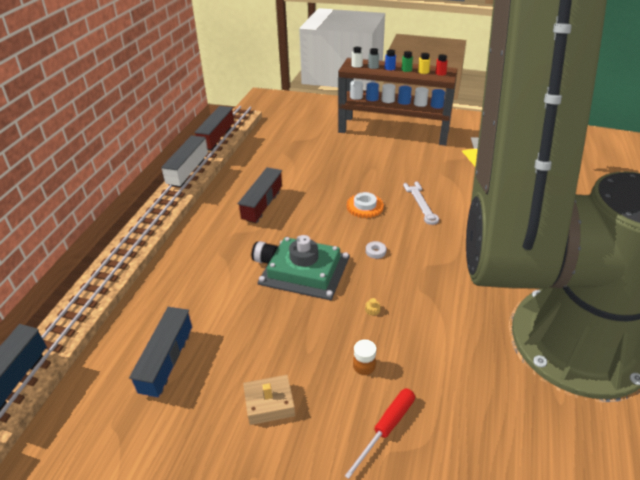

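View pics/wrist0.png

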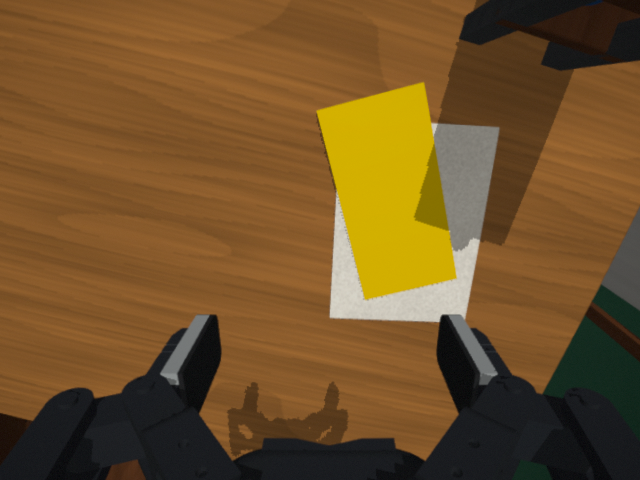

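```bash
python3 - <<'E'
import cv2,numpy as np
t=cv2.imread('pics/top0.png')
a=cv2.resize(t[170:290,295:375],(400,600),interpolation=cv2.INTER_CUBIC)
b=cv2.resize(t[230:290,180:240],(400,400),interpolation=cv2.INTER_CUBIC)
cc=cv2.resize(t[235:295,405:465],(400,400),interpolation=cv2.INTER_CUBIC)
o=np.zeros((600,800,3),np.uint8);o[:,:400]=a;o[:400,400:]=b;o[200:600,400:]=cv2.resize(cc,(400,400));o[:200,400:600]=cv2.resize(b,(200,200))
cv2.imwrite('pics/topz.png',o)
s=cv2.imread('pics/side0.png')
cv2.imwrite('pics/sidez.png',cv2.resize(s[180:320,230:400],(729,600),interpolation=cv2.INTER_CUBIC))
E
```

```text
(no output)
```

View pics/topz.png

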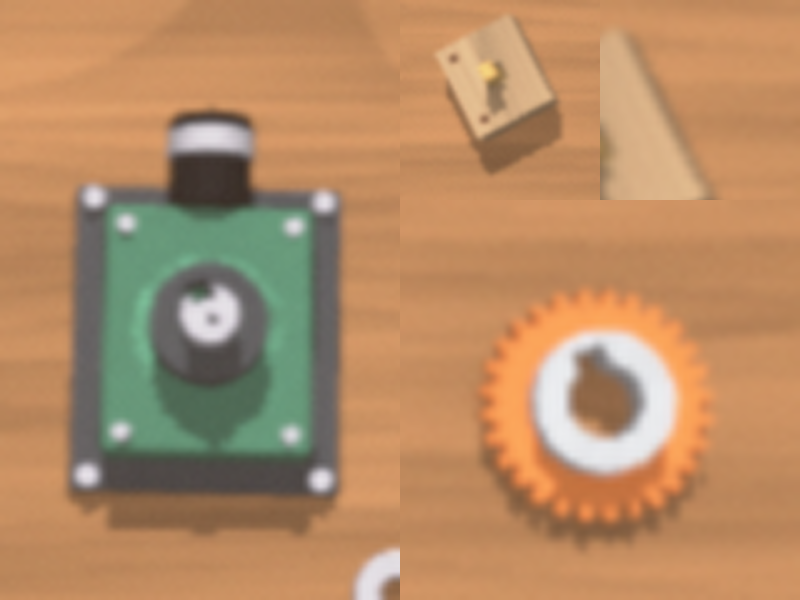

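View pics/sidez.png

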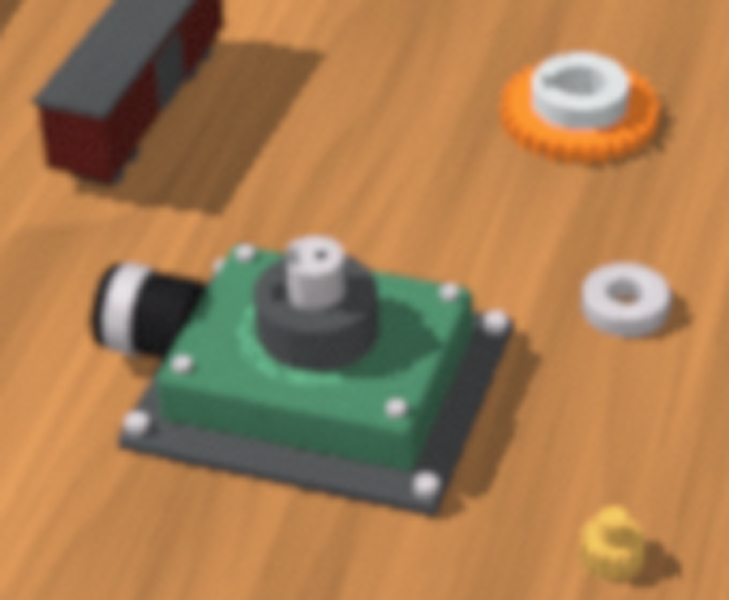

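```bash
cat > loc.py <<'E'
E
python3 - <<'E'
from h import *
c=cam('top')
def z(u,zz): print(u,zz,toz(c,[u],zz)[0].round(4))
s=5.0
z((295+211/s,170+315/s),.08)   # shaft
k=400/60
z((405+(605-400)/k,235+(402-200)/k),.024) # gear boss
z((405+(593-400)/k,235+(352-200)/k),.024) # keyway
k2=200/60
z((180+(488-400)/k2,230+71/k2),.048)
for u in [(436,52),(512,15),(555,98),(480,138)]: z((180+(u[0]-400)/k2,230+u[1]/k2),.026)
for u in [(94,197),(323,203),(87,474),(321,480)]: z((295+u[0]/s,170+u[1]/s),.01)
w=cam('wrist'); st=robot.get_state()
print(st['ee_pos'],-w['R'].T@w['t'],w['R'])
E
```

```text
(337.2, 233.0) 0.08 [ 0.5231 -0.0511  0.08  ]
(435.75, 265.3) 0.024 [ 0.4527 -0.2861  0.024 ]
(433.95, 257.8) 0.024 [ 0.4707 -0.2826  0.024 ]
(206.4, 251.3) 0.048 [0.4882 0.2544 0.048 ]
(190.8, 245.6) 0.026 [0.5053 0.2973 0.026 ]
(213.6, 234.5) 0.026 [0.5317 0.2432 0.026 ]
(226.5, 259.4) 0.026 [0.4714 0.2109 0.026 ]
(204.0, 271.4) 0.026 [0.4433 0.2638 0.026 ]
(313.8, 209.4) 0.01 [0.5943 0.003  0.01  ]
(359.6, 210.6) 0.01 [ 0.5902 -0.1088  0.01  ]
(312.4, 264.8) 0.01 [0.4585 0.0073 0.01  ]
(359.2, 266.0) 0.01 [ 0.4545 -0.1049  0.01  ]
[ 0.1343633  -0.53333077  0.20358916] [ 0.2159518  -0.51216023  0.37348331] [[ 2.45140329e-01 -9.69487605e-01  5.98274520e-05]
 [-9.16477817e-01 -2.31716383e-01  3.26153230e-01]
 [-3.16187651e-01 -8.00081408e-02 -9.45316913e-01]]
```

Call:
move_arm([
  [0.037, 0.031, 0, 0],
  [0.037, 0.031, 0, 0],
  [0.037, 0.031, 0, 0],
  [0.037, 0.031, 0, 0],
  [0.037, 0.031, 0, 0],
  [0.037, 0.031, 0, 0],
  [0.037, 0.031, 0, 0],
  [0.037, 0.031, 0, 0],
])

```text
clock: 2.15
ee_pos: [0.4315, -0.2842, 0.2037]
tool_rot: [3.117, 0.387, 0.0]
contact_force: [0.0, -0.2, -0.1]
opening: 0.0856
```

```bash
python3 - <<'E'
from h import *
c=cam('wrist','w1.png'); np.save('w1.npy',dict(R=c['R'],t=c['t'],K=c['K'],d=c['d'],image=c['image']),allow_pickle=True)
print(robot.get_state()['ee_pos'],robot.get_state()['clock'])
E
```

```text
[ 0.43450521 -0.28113483  0.20367111] 2.2
```

View pics/w1.png

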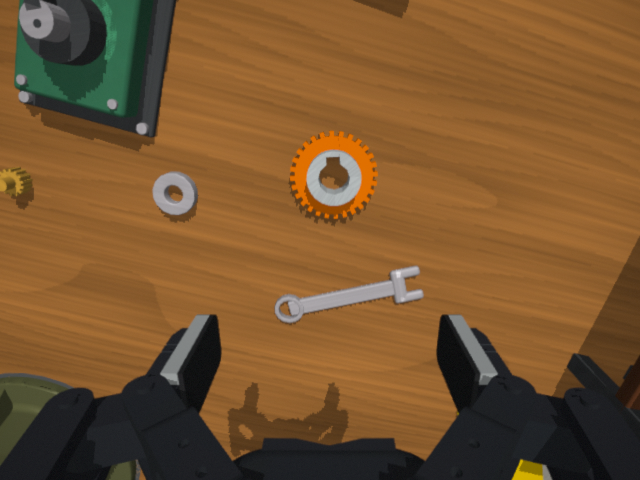

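Call:
move_arm([
  [0.01, 0.03, 0, 0],
  [0.01, 0.03, 0, 0],
  [0.01, 0.03, 0, 0],
  [0.01, 0.03, 0, 0],
  [0.01, 0.03, 0, 0],
  [0.01, 0.03, 0, 0],
  [0.01, 0.03, 0, 0],
  [0.0, 0.025, 0, 0],
])

```text
clock: 3.2
ee_pos: [0.5007, -0.0492, 0.2035]
tool_rot: [-3.118, -0.387, 0.0]
contact_force: [0.3, -0.7, -0.7]
opening: 0.0853
```

```bash
python3 - <<'E'
from h import *
c=cam('wrist','w2.png'); np.save('w2.npy',dict(R=c['R'],t=c['t'],K=c['K'],d=c['d'],image=c['image']),allow_pickle=True)
print(robot.get_state()['ee_pos'],robot.get_state()['clock'])
E
```

```text
[ 0.50040913 -0.04722244  0.20356144] 3.25
```

View pics/w2.png

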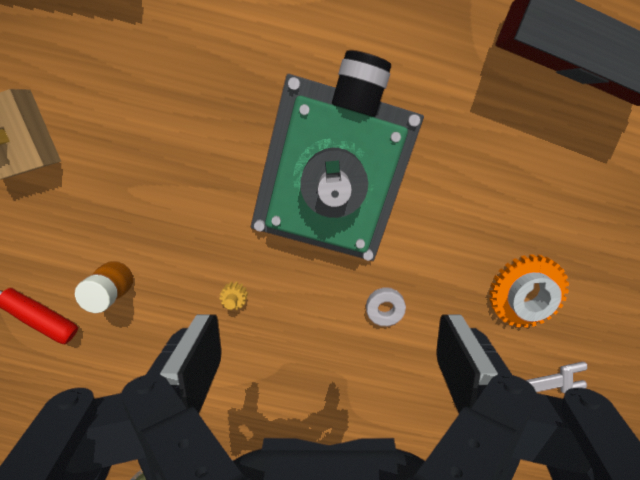

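Call:
move_arm([
  [-0.006, 0.036, 0, 0],
  [-0.006, 0.036, 0, 0],
  [-0.006, 0.036, 0, 0],
  [-0.006, 0.036, 0, 0],
  [-0.006, 0.036, 0, 0],
  [-0.006, 0.036, 0, 0],
  [-0.006, 0.036, 0, 0],
  [-0.006, 0.036, 0, 0],
])

```text
clock: 4.25
ee_pos: [0.4522, 0.2386, 0.2037]
tool_rot: [-3.118, -0.387, -0.0]
contact_force: [0.9, -0.4, -0.1]
opening: 0.0854
```

```bash
python3 - <<'E'
from h import *
c=cam('wrist','w3.png'); np.save('w3.npy',dict(R=c['R'],t=c['t'],K=c['K'],d=c['d'],image=c['image']),allow_pickle=True)
print(robot.get_state()['ee_pos'],robot.get_state()['clock'])
a=cv2.imread('pics/w1.png');b=cv2.imread('pics/w2.png')
cv2.imwrite('pics/z1.png',cv2.resize(a[120:230,280:390],(600,600),interpolation=cv2.INTER_CUBIC))
cv2.imwrite('pics/z2.png',cv2.resize(b[140:230,290:380],(600,600),interpolation=cv2.INTER_CUBIC))
E
```

```text
[0.45143409 0.2416688  0.20362762] 4.3
```

View pics/w3.png

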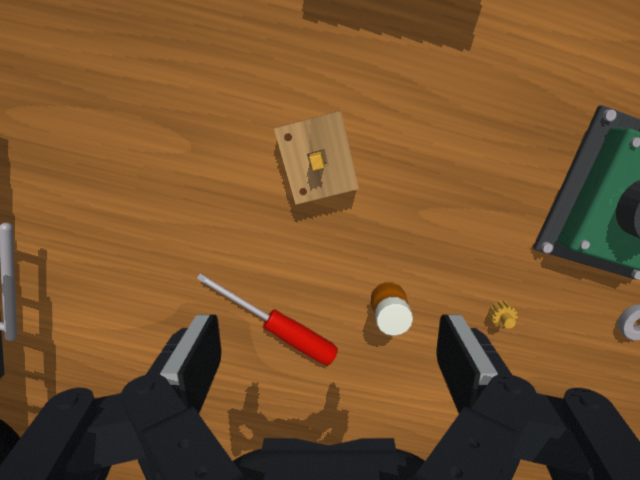

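View pics/z1.png

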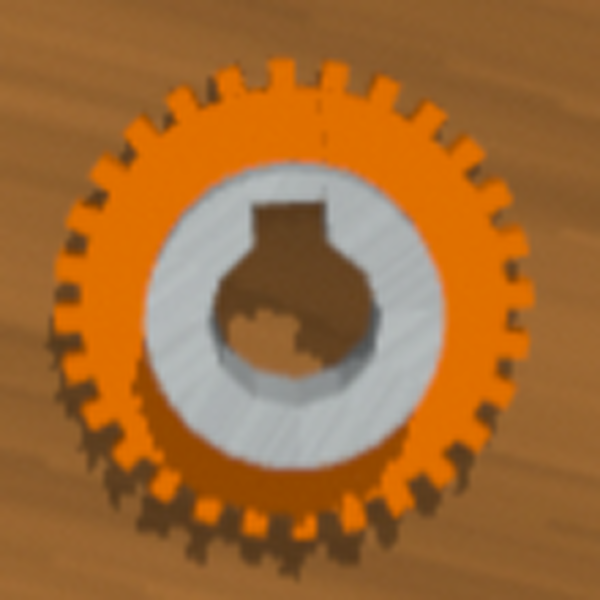

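View pics/z2.png

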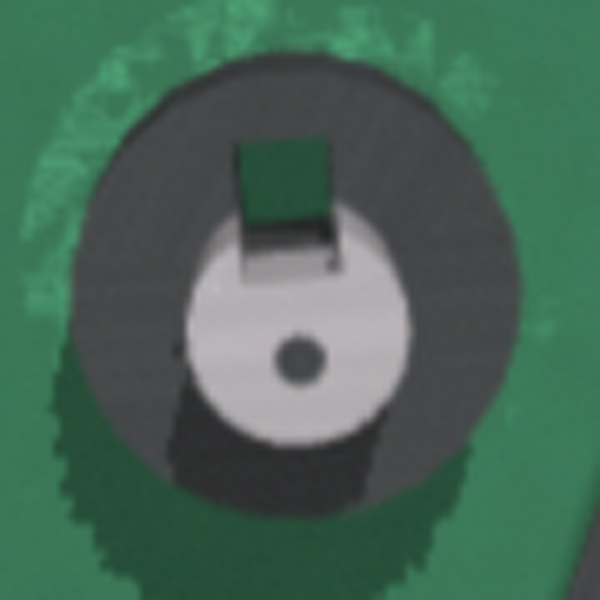

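```bash
python3 - <<'E'
from h import *
def L(n): return np.load(n,allow_pickle=True).item()
w1,w2,w3=map(L,['w1.npy','w2.npy','w3.npy'])
P=lambda p,off,s:(np.array(p,float)+.5)/s+off-.5
g=toz(w1,P([[295,316],[252,204],[327,202],[145,316],[445,316],[295,162],[295,470]],[280,120],600/110),.024); print(g.round(4))
d=(g[1]+g[2])/2-g[0]; e=g[1]-g[2]; print('gear yaw',np.arctan2(d[1],d[0]),np.arctan2(e[1],e[0])-np.pi/2,np.linalg.norm(d),np.linalg.norm(e))
Z=600/90
s=toz(w2,P([[298,333],[240,285],[340,272],[186,333],[411,333],[298,445]],[290,140],Z),.08);print(s.round(4))
p=toz(w2,P([[236,145],[330,138],[297,285],[73,285],[521,285],[297,52],[297,518]],[290,140],Z),.06);print(p.round(4))
m=(p[0]+p[1])/2
for c in (s[0],p[2]):
  d=m-c;print('slot yaw',np.arctan2(d[1],d[0]),np.linalg.norm(d[:2]))
e=p[0]-p[1];print(np.arctan2(e[1],e[0])-np.pi/2,np.linalg.norm(e))
b=w3['image']
cv2.imwrite('pics/z3.png',cv2.resize(b[100:220,260:380],(600,600),interpolation=cv2.INTER_CUBIC))
E
```

```text
[[ 0.4538 -0.283   0.024 ]
 [ 0.47   -0.2715  0.024 ]
 [ 0.4733 -0.2834  0.024 ]
 [ 0.4477 -0.2587  0.024 ]
 [ 0.46   -0.3072  0.024 ]
 [ 0.4783 -0.2767  0.024 ]
 [ 0.4282 -0.2895  0.024 ]]
gear yaw 0.3001273317861348 0.27429294818430616 0.018671474630175086 0.012295846690782826
[[ 0.5236 -0.0475  0.08  ]
 [ 0.5274 -0.0397  0.08  ]
 [ 0.5317 -0.0504  0.08  ]
 [ 0.5204 -0.035   0.08  ]
 [ 0.5268 -0.0602  0.08  ]
 [ 0.5107 -0.0509  0.08  ]]
[[ 0.5401 -0.0358  0.06  ]
 [ 0.5437 -0.0466  0.06  ]
 [ 0.5254 -0.0472  0.06  ]
 [ 0.5186 -0.0206  0.06  ]
 [ 0.5322 -0.0739  0.06  ]
 [ 0.5526 -0.0402  0.06  ]
 [ 0.4966 -0.0547  0.06  ]]
slot yaw 0.33173902451334114 0.019330376094082603
slot yaw 0.3490169491137383 0.017572501154771224
0.3222674802842789 0.011362918952996242
```

View pics/z3.png

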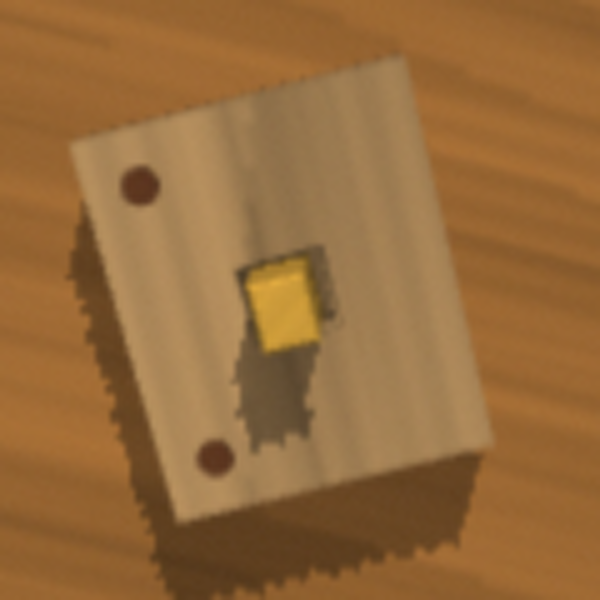

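```bash
python3 - <<'E'
from h import *
w3=np.load('w3.npy',allow_pickle=True).item()
P=lambda p,off,s:(np.array(p,float)+.5)/s+off-.5
h=toz(w3,P([[70,145],[403,58],[492,445],[180,522]],[260,100],5),.026);print(h.round(4),h.mean(0))
for a,b in((3,0),(2,1)): d=h[b]-h[a];print(np.arctan2(d[1],d[0]),np.linalg.norm(d))
for a,b in((1,0),(2,3)): d=h[b]-h[a];print(np.arctan2(d[1],d[0])-np.pi/2,np.linalg.norm(d))
k=toz(w3,P([[245,278],[308,260],[321,338],[265,354]],[260,100],5),.0475);print(k.round(4),k.mean(0))
for a,b in((3,0),(2,1)): d=k[b]-k[a];print(np.arctan2(d[1],d[0]),np.linalg.norm(d))
for a,b in((1,0),(2,3)): d=k[b]-k[a];print(np.arctan2(d[1],d[0])-np.pi/2,np.linalg.norm(d))
s=robot.get_state();print(s['ee_pos'],s['tool_rot'])
E
```

```text
[[0.5037 0.3014 0.026 ]
 [0.5319 0.2488 0.026 ]
 [0.4705 0.2159 0.026 ]
 [0.4425 0.2679 0.026 ]] [0.48712787 0.25853265 0.026     ]
0.5000549524501864 0.06975965993559173
0.4920182421503954 0.06963154603033271
0.49215890711712795 0.059633276637642924
0.4942908534121613 0.059072796453687904
[[0.4915 0.2661 0.0475]
 [0.497  0.2566 0.0475]
 [0.4849 0.2514 0.0475]
 [0.48   0.2599 0.0475]] [0.4883696 0.258526  0.0475   ]
0.4928903331621942 0.013069122253175983
0.40935895555929125 0.013112468382018263
0.5212716819273688 0.010917260470072784
0.5246734534303927 0.009823796003538464
[0.45143409 0.2416688  0.20362762] [-3.11634497e+00 -3.88953528e-01 -2.02305400e-04]
```

Call:
move_arm([
  [0.018, 0.008, -0.02, 7.05],
  [0.018, 0.009, -0.02, 7.05],
  [0, 0, -0.03, 0],
  [0, 0, -0.03, 0],
  [0, 0, 0, 0],
  [0, 0, 0, 0],
], hand=0.4)

```text
clock: 5.05
ee_pos: [0.489, 0.2548, 0.1049]
tool_rot: [-3.046, -0.766, -0.002]
contact_force: [1.0, 0.9, 0.2]
opening: 0.0344
```

```bash
python3 - <<'E'
from h import *
c=cam('wrist','w4.png')
s=robot.get_state();print(s['ee_pos'],s['tool_rot'],s['opening'],s['clock'])
from scipy.spatial.transform import Rotation as Ro
T=Ro.from_rotvec(s['tool_rot']).as_matrix()
print(proj(c,[s['ee_pos'],[.4875,.2585,.048]]))
E
```

```text
[0.4890544  0.25486139 0.1051097 ] [-3.04632157 -0.76622147 -0.00331869] 0.034217649056644095 5.1
[[329.36242228 288.1950196 ]
 [322.81333755 246.88140554]]
```

View pics/w4.png

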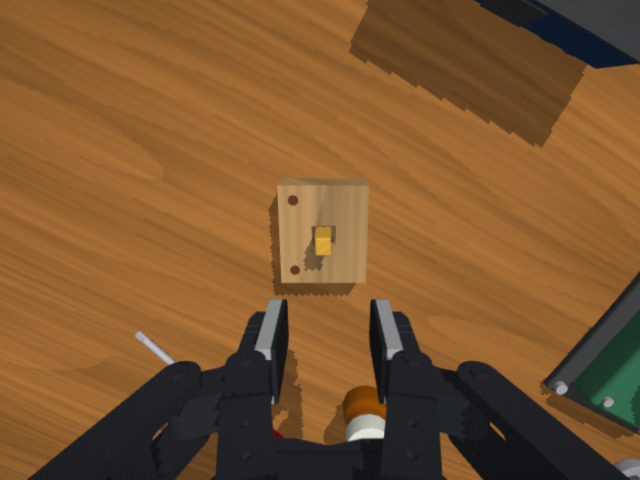

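Call:
move_arm([
  [-0.001, 0.0035, -0.03, 0],
  [0, 0, -0.025, 0],
  [0, 0, -0.012, 0],
  [0, 0, 0, 0],
  [0, 0, 0, 0],
])

```text
clock: 5.72
ee_pos: [0.488, 0.2584, 0.0378]
tool_rot: [-3.046, -0.766, -0.003]
contact_force: [0.0, 0.6, 0.2]
opening: 0.0341
```

Call:
move_arm([
  [0, 0, 0, 0],
  [0, 0, 0, 0],
  [0, 0, 0, 0],
  [0, 0, 0, 0],
], hand=0)

```text
clock: 6.22
ee_pos: [0.4873, 0.2582, 0.0366]
tool_rot: [3.047, 0.766, -0.0]
contact_force: [-0.4, -0.3, 0.7]
opening: 0.0001
```

```bash
python3 - <<'E'
from h import *
c=cam('wrist','w5.png')
s=robot.get_state();print(s['ee_pos'],s['tool_rot'],s['opening'],s['clock'],s['contact_force'],s['moment'])
cv2.imwrite('pics/z5.png',cv2.resize(c['image'][220:340,260:380],(600,600),interpolation=cv2.INTER_CUBIC))
E
```

```text
[0.48736375 0.25816852 0.03659702] [-3.04667216e+00 -7.66404471e-01  2.23164555e-05] 0.0004271801616540388 6.275 [ 0.03705334 -0.42269488  0.38785983] [0.02099074 0.00221504 0.03451075]
```

View pics/z5.png

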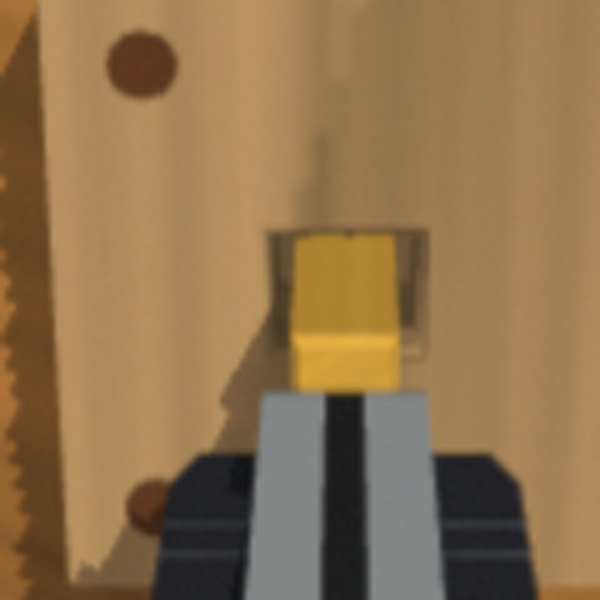

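```bash
python3 - <<'E'
from h import *
from scipy.spatial.transform import Rotation as Ro
c=cam('wrist');t=cam('top','t5.png');d=cam('side','s5.png')
s=robot.get_state();e=s['ee_pos'];T=Ro.from_rotvec(s['tool_rot']).as_matrix();print(T.round(3))
X=[e,e+T[:,0]*.011,e-T[:,0]*.011,e+T[:,2]*-.03]
y=.495;a=np.array([np.cos(y),np.sin(y),0]);b=np.array([-np.sin(y),np.cos(y),0]);k=np.array([.4875,.2585,.048])
Y=[k+a*i*.006+b*j*.005 for i,j in((1,1),(1,-1),(-1,-1),(-1,1))]
for c_ in (c,t,d): print(proj(c_,X+Y).round(1).tolist())
im=c['image'].copy()
for p in proj(c,X):cv2.circle(im,tuple(int(q) for q in p),2,(0,0,255),-1)
for p in proj(c,Y):cv2.circle(im,tuple(int(q) for q in p),1,(255,0,0),-1)
u=proj(d,X+Y);im2=d['image'].copy()
for i,p in enumerate(u):cv2.circle(im2,tuple(int(q) for q in p),1,(0,0,255) if i<4 else (255,0,0),-1)
o=np.hstack([cv2.resize(im[200:480,200:440],(400,467)),cv2.resize(im2[300:440,200:320],(400,467),interpolation=cv2.INTER_CUBIC)])
cv2.imwrite('pics/o5.png',o)
E
```

```text
[[ 0.881  0.473 -0.   ]
 [ 0.473 -0.881 -0.   ]
 [-0.    -0.    -1.   ]]
[[329.5, 288.2], [329.5, 267.5], [329.4, 308.2], [329.7, 320.6], [318.0, 287.0], [340.0, 287.0], [339.8, 310.3], [318.3, 310.3]]
[[205.9, 252.3], [203.8, 248.3], [208.0, 256.4], [203.0, 250.6], [201.6, 250.4], [205.4, 248.4], [207.7, 252.8], [203.9, 254.9]]
[[266.0, 390.5], [258.8, 391.8], [273.2, 389.1], [264.2, 378.8], [261.7, 389.8], [260.7, 384.3], [268.6, 382.8], [269.6, 388.3]]
```

View pics/o5.png

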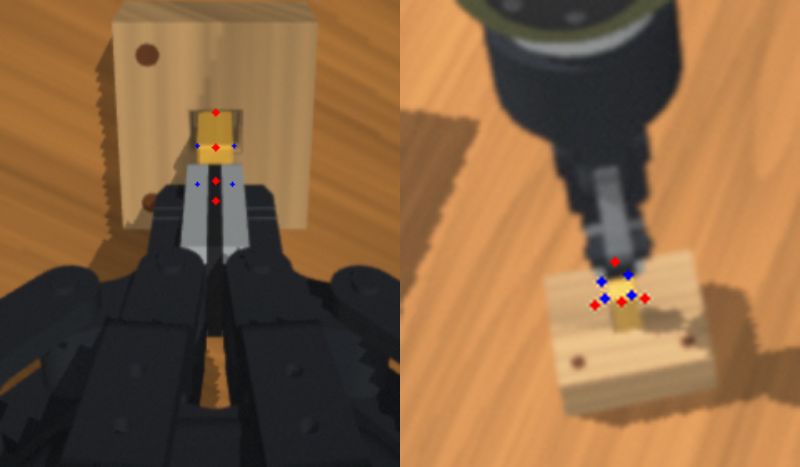

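```bash
python3 - <<'E'
from h import *
a=cv2.imread('pics/s5.png')[350:410,230:300];b=cv2.imread('pics/t5.png')[225:285,170:240]
cv2.imwrite('pics/o6.png',np.hstack([cv2.resize(a,(400,343),interpolation=cv2.INTER_CUBIC),cv2.resize(b,(400,343),interpolation=cv2.INTER_CUBIC)]))
E
```

```text
(no output)
```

View pics/o6.png

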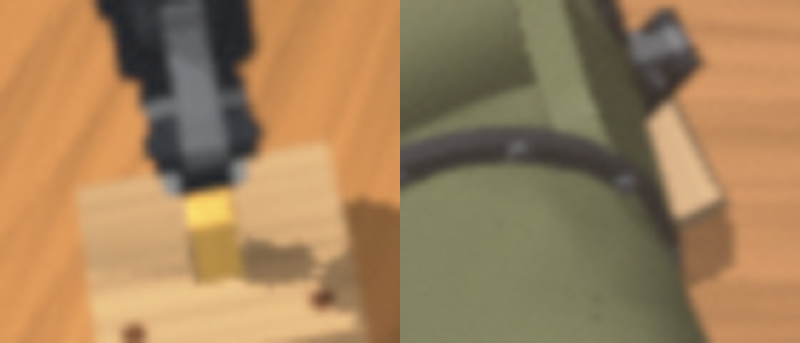

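Call:
move_arm([
  [0, 0, 0, 0],
  [0, 0, 0, 0],
  [0, 0, -0.004, 0],
  [0, 0, -0.004, 0],
  [0, 0, 0, 0],
], hand=0.4)

```text
clock: 7.05
ee_pos: [0.4871, 0.2581, 0.0281]
tool_rot: [3.047, 0.766, -0.001]
contact_force: [0.1, -0.2, 0.7]
opening: 0.0341
```

```bash
python3 - <<'E'
from h import *
d=cam('side','s7.png');c=cam('wrist','w7.png')
s=robot.get_state();print(s['ee_pos'],s['opening'],s['contact_force'],s['clock'])
a=d['image'][350:410,230:300];b=c['image'][220:340,260:400]
cv2.imwrite('pics/o7.png',np.hstack([cv2.resize(a,(400,343),interpolation=cv2.INTER_CUBIC),cv2.resize(b,(400,343),interpolation=cv2.INTER_CUBIC)]))
E
```

```text
[0.48733241 0.25816754 0.02849771] 0.033992839406124166 [ 0.11509008 -0.07154383  0.4139824 ] 7.15
```

View pics/o7.png

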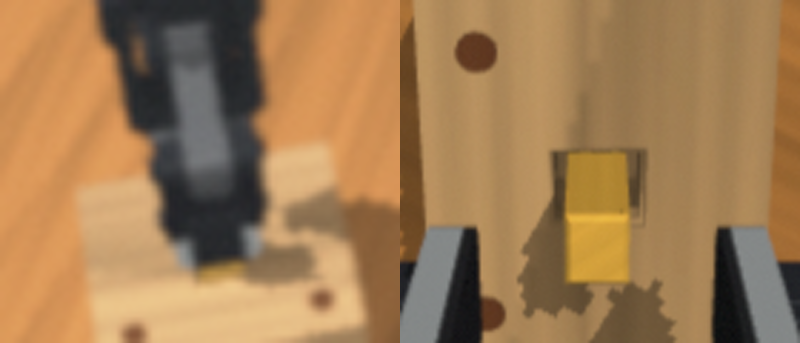

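Call:
move_arm([
  [0, 0, 0, 0],
  [0, 0, 0, 0],
  [0, 0, 0, 0],
], hand=0)

```text
clock: 7.52
ee_pos: [0.4874, 0.2582, 0.0287]
tool_rot: [-3.047, -0.767, -0.0]
contact_force: [-0.1, -0.3, 0.1]
opening: -0.0
```

```bash
python3 - <<'E'
from h import *
d=cam('side','s8.png');c=cam('wrist','w8.png')
s=robot.get_state();print(s['ee_pos'],s['opening'],s['contact_force'],s['clock'])
a=d['image'][350:410,230:300];b=c['image'][220:340,260:400]
cv2.imwrite('pics/o8.png',np.hstack([cv2.resize(a,(400,343),interpolation=cv2.INTER_CUBIC),cv2.resize(b,(400,343),interpolation=cv2.INTER_CUBIC)]))
E
```

```text
[0.48737076 0.25817483 0.02859025] 0.00018363272401852122 [ 0.50365527 -0.16621375 -0.09914387] 7.625
```

View pics/o8.png

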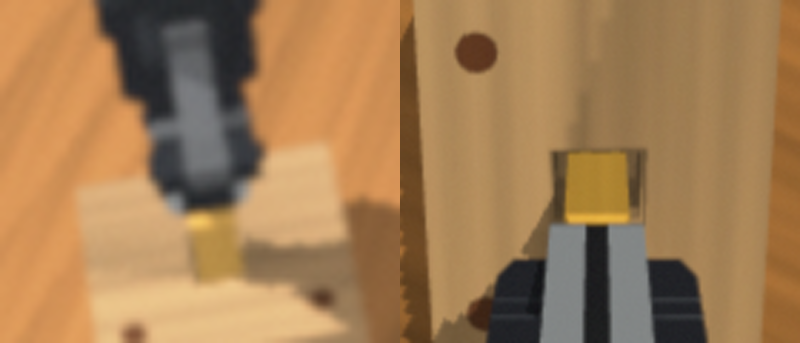

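Call:
move_arm([
  [0, 0, 0, 0],
  [0, 0, 0, 0],
  [0, 0, -0.003, 0],
  [0, 0, -0.003, 0],
  [0, 0, -0.003, 0],
  [0, 0, 0, 0],
], hand=0.4)

```text
clock: 8.38
ee_pos: [0.4872, 0.2581, 0.0192]
tool_rot: [3.047, 0.766, -0.001]
contact_force: [0.1, -0.6, -0.1]
opening: 0.0344
```

Call:
move_arm([
  [0, 0, 0, 0],
  [0, 0, 0, 0],
  [0, 0, 0, 0],
], hand=0)

```text
clock: 8.75
ee_pos: [0.4879, 0.2584, 0.0203]
tool_rot: [-3.046, -0.766, -0.002]
contact_force: [-0.2, 0.1, 5.4]
opening: 0.0
```

```bash
python3 - <<'E'
from h import *
d=cam('side','s9.png');c=cam('wrist','w9.png')
s=robot.get_state();print(s['ee_pos'],s['opening'],s['contact_force'],s['clock'])
a=d['image'][350:410,230:300];b=c['image'][220:340,260:400]
cv2.imwrite('pics/o9.png',np.hstack([cv2.resize(a,(400,343),interpolation=cv2.INTER_CUBIC),cv2.resize(b,(400,343),interpolation=cv2.INTER_CUBIC)]))
E
```

```text
[0.48787713 0.25846026 0.02034418] -4.640430491864434e-05 [-0.57344205 -0.04667548  6.24304922] 8.85
```

View pics/o9.png

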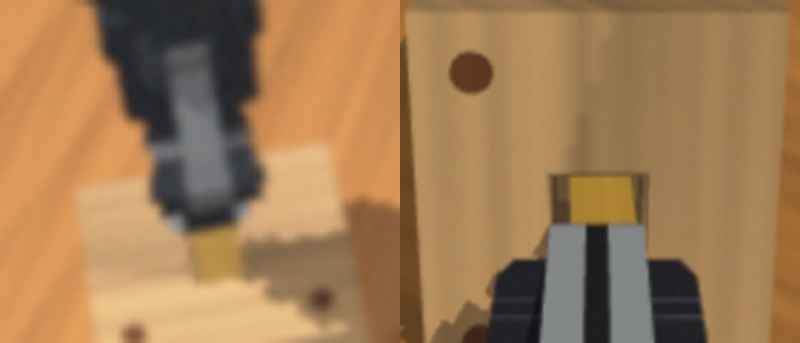

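Call:
move_arm([
  [0, 0, 0.001, 0],
  [0, 0, 0, 0],
  [0, 0, -0.003, 0],
  [0, 0, -0.003, 0],
  [0, 0, -0.0025, 0],
  [0, 0, -0.002, 0],
  [0, 0, 0, 0],
], hand=0.4)

```text
clock: 9.72
ee_pos: [0.4873, 0.2581, 0.0099]
tool_rot: [3.047, 0.766, -0.001]
contact_force: [-0.2, 1.0, 0.0]
opening: 0.0342
```

Call:
move_arm([
  [0, 0, 0, 0],
  [0, 0, 0, 0],
  [0, 0, 0, 0],
], hand=0)

```text
clock: 10.1
ee_pos: [0.4875, 0.2583, 0.0104]
tool_rot: [-3.047, -0.766, -0.001]
contact_force: [0.6, 0.8, 2.9]
opening: 0.0075
```

```bash
python3 - <<'E'
from h import *
d=cam('side','s10.png');c=cam('wrist','w10.png')
s=robot.get_state();print(s['ee_pos'],s['opening'],s['contact_force'],s['clock'])
a=d['image'][350:410,230:300];b=c['image'][220:340,260:400]
cv2.imwrite('pics/o10.png',np.hstack([cv2.resize(a,(400,343),interpolation=cv2.INTER_CUBIC),cv2.resize(b,(400,343),interpolation=cv2.INTER_CUBIC)]))
E
```

```text
[0.48754075 0.25825641 0.01033957] 0.007290788543267027 [-0.65410135 -0.08235029  5.3405614 ] 10.2
```

View pics/o10.png

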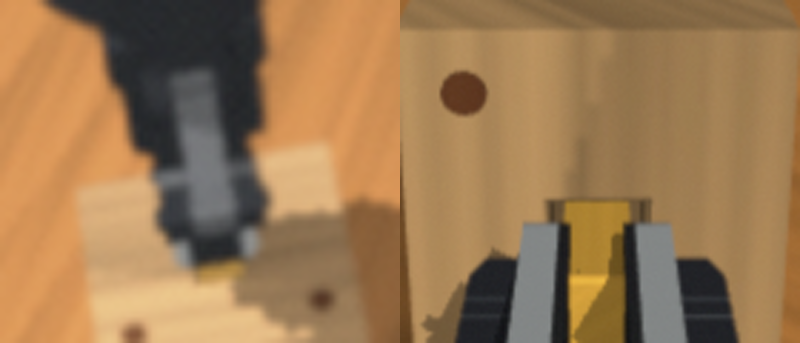

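Call:
move_arm([
  [0, 0, 0.001, 0],
  [0, 0, 0.002, 0],
  [0, 0, 0.003, 0],
  [0, 0, 0, 0],
])

```text
clock: 10.7
ee_pos: [0.4875, 0.2582, 0.0163]
tool_rot: [-3.047, -0.766, -0.001]
contact_force: [0.2, 0.6, -0.1]
opening: 0.0078
```

```bash
python3 - <<'E'
from h import *
d=cam('side','s11.png');c=cam('wrist','w11.png')
s=robot.get_state();print(s['ee_pos'],s['opening'],s['contact_force'],s['clock'])
a=d['image'][350:410,230:300];b=c['image'][220:340,260:400]
cv2.imwrite('pics/o11.png',np.hstack([cv2.resize(a,(400,343),interpolation=cv2.INTER_CUBIC),cv2.resize(b,(400,343),interpolation=cv2.INTER_CUBIC)]))
E
```

```text
[0.48734102 0.25818515 0.01609449] 0.006944392199897846 [-0.10078457  0.68103243 -0.07769012] 10.8
```

View pics/o11.png

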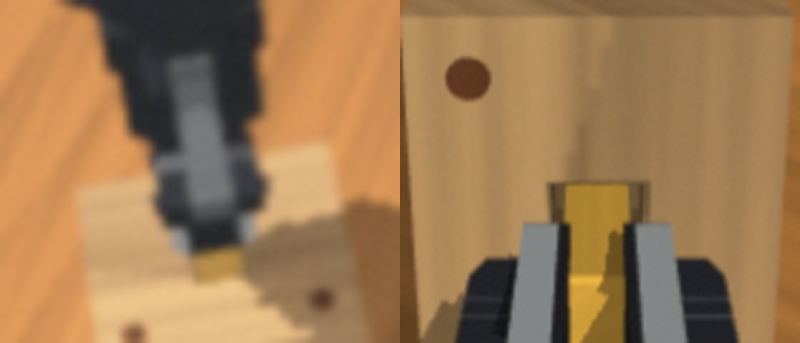

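Call:
move_arm([
  [0, 0, 0.03, 0],
  [0, 0, 0.03, 0],
  [0.005, -0.03, 0.027, -1.3],
  [0.01, -0.055, 0, -2],
  [0.01, -0.06, 0, -2],
  [0.01, -0.06, 0, -2],
  [0.01, -0.056, 0, -2],
  [0.0035, -0.0404, 0, 0],
])

```text
clock: 11.8
ee_pos: [0.5359, -0.0456, 0.1031]
tool_rot: [3.099, 0.514, 0.0]
contact_force: [-0.0, 0.8, -0.7]
opening: 0.0072
```

Call:
move_arm([
  [0, 0, 0, 0],
  [0, 0, 0, 0],
])

```text
clock: 12.05
ee_pos: [0.5357, -0.0428, 0.103]
tool_rot: [-3.099, -0.517, 0.0]
contact_force: [-0.5, -0.8, -1.6]
opening: 0.0074
```

```bash
python3 - <<'E'
from h import *
c=cam('wrist','w12.png');d=cam('side','s12.png')
np.save('w12.npy',dict(R=c['R'],t=c['t'],K=c['K'],d=c['d'],image=c['image']),allow_pickle=True)
s=robot.get_state();print(s['ee_pos'],s['tool_rot'],s['opening'],s['contact_force'],s['clock'])
a=d['image'][200:300,240:360];b=c['image'][200:340,250:410]
cv2.imwrite('pics/o12.png',np.hstack([cv2.resize(a,(400,343),interpolation=cv2.INTER_CUBIC),cv2.resize(b,(400,350),interpolation=cv2.INTER_CUBIC)[:343]]))
E
```

```text
[ 0.53576838 -0.04226317  0.10303052] [-3.09830262e+00 -5.18683439e-01  2.38132583e-04] 0.007398262557760604 [-0.76167214  0.23381917 -0.8035462 ] 12.15
```

View pics/o12.png

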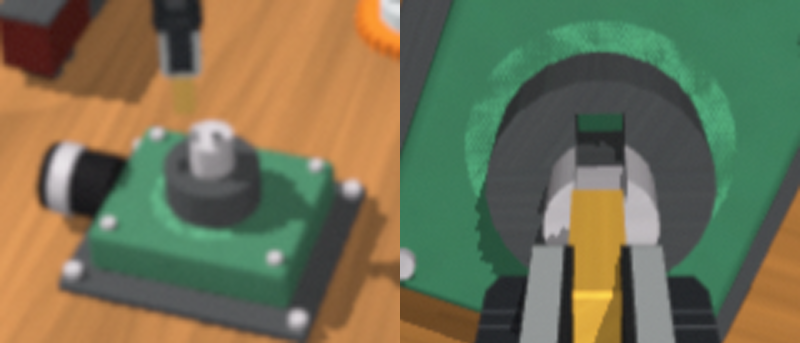

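View pics/w12.png

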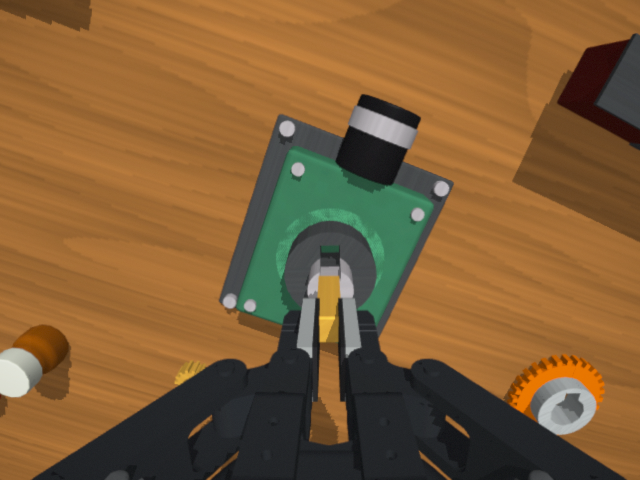

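```bash
python3 - <<'E'
from h import *
c=np.load('w12.npy',allow_pickle=True).item()
cv2.imwrite('pics/z12.png',cv2.resize(c['image'][235:315,280:380],(800,640),interpolation=cv2.INTER_CUBIC)[:600])
E
```

```text
(no output)
```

View pics/z12.png

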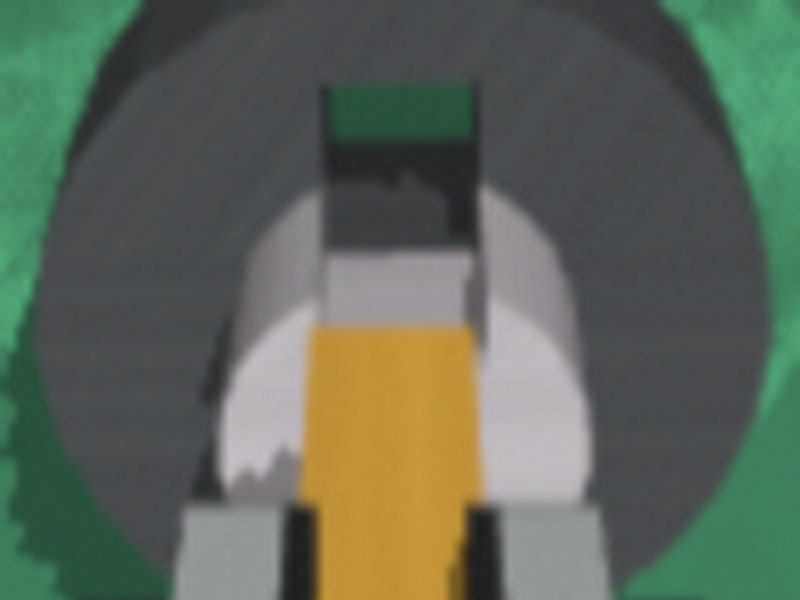

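```bash
python3 - <<'E'
from h import *
c=np.load('w12.npy',allow_pickle=True).item()
P=lambda p:(np.array(p,float)+.5)/8+[280,235]-.5
y=.332;A=np.array([[np.cos(y),np.sin(y)],[-np.sin(y),np.cos(y)]])
e=np.array([.5358,-.0425])
def q(p,z): return ((toz(c,P(p),z)[:,:2]-e)@A.T*1000).round(2).tolist()
print('pocket outer',q([[321,87],[480,87]],.06))
print('floor near',q([[325,140],[477,140]],.036))
print('pocket left edge inner',q([[322,200],[481,200]],.06))
print('groove at top',q([[320,300],[487,300]],.08))
print('shaft top',q([[218,450],[592,450]],.08))
print('shoulder',q([[35,340],[770,310]],.06))
for z in (.1,.101,.102): print('foot',q([[313,326],[474,326]],z))
E
```

```text
pocket outer [[6.19, 5.34], [6.18, -6.31]]
floor near [[-7.24, 5.64], [-7.25, -6.83]]
pocket left edge inner [[-2.75, 5.34], [-2.75, -6.46]]
groove at top [[-1.92, 5.05], [-1.93, -6.31]]
shaft top [[-13.27, 12.21], [-13.29, -13.7]]
shoulder [[-14.15, 27.11], [-11.71, -28.29]]
foot [[5.28, 4.98], [5.27, -4.87]]
foot [[5.73, 4.95], [5.73, -4.84]]
foot [[6.19, 4.93], [6.18, -4.81]]
```

Call:
move_arm([
  [0, 0, -0.005, 0],
  [0, 0, -0.005, 0],
  [0, 0, 0, 0],
  [0, 0, 0, 0],
])

```text
clock: 12.65
ee_pos: [0.5359, -0.0432, 0.0931]
tool_rot: [3.099, 0.517, -0.0]
contact_force: [-0.2, 0.1, 0.1]
opening: 0.0074
```

```bash
cat >> h.py <<'E'
def avg(n=3):
    v=[]
    for i in range(n):
        robot.read_camera('wrist'); s=robot.get_state(); v.append(np.r_[s['ee_pos'],s['contact_force'],s['moment']])
    v=np.array(v); print(v[:,:3].round(4).tolist()); m=v.mean(0); print('mean',m.round(4).tolist(),s['opening'],s['clock']); return m
E
python3 -c "
from h import *
avg()"
```

```text
[[0.5359, -0.0432, 0.0932], [0.5359, -0.0432, 0.0932], [0.536, -0.0432, 0.0932]]
mean [0.5359, -0.0432, 0.0932, 0.5758, -0.1706, -0.5928, 0.014, -0.0205, 0.0281] 0.007730171529292656 12.8
```

```bash
python3 - <<'E'
from h import *
c=cam('wrist')
np.save('w13.npy',dict(R=c['R'],t=c['t'],K=c['K'],d=c['d'],image=c['image']),allow_pickle=True)
cv2.imwrite('pics/z13.png',cv2.resize(c['image'][235:310,280:380],(800,600),interpolation=cv2.INTER_CUBIC))
E
```

```text
(no output)
```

View pics/z13.png

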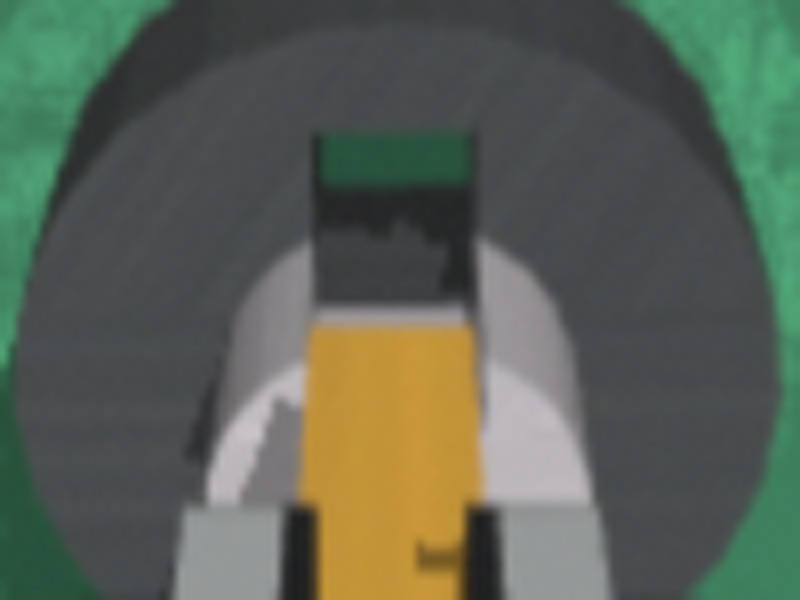

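```bash
python3 - <<'E'
from h import *
c=np.load('w13.npy',allow_pickle=True).item()
P=lambda p:(np.array(p,float)+.5)/8+[280,235]-.5
y=.331;A=np.array([[np.cos(y),np.sin(y)],[-np.sin(y),np.cos(y)]])
e=np.array([.5359,-.0432])
def q(p,z): return ((toz(c,P(p),z)[:,:2]-e)@A.T*1000).round(2).tolist()
print('pocket outer',q([[314,134],[476,134]],.06))
print('mouth lower',q([[313,235],[478,235]],.06))
print('shoulder',q([[14,370],[780,370]],.06))
for z in (.091,.092): print('foot',q([[310,327],[474,327]],z))
E
```

```text
pocket outer [[6.45, 5.86], [6.45, -5.53]]
mouth lower [[-1.24, 5.99], [-1.24, -5.74]]
shoulder [[-11.84, 27.71], [-11.83, -27.7]]
foot [[5.74, 5.39], [5.74, -4.6]]
foot [[6.2, 5.36], [6.2, -4.57]]
```

Call:
move_arm([
  [-0.0002, -0.0003, 0, 0],
  [0, 0, -0.004, 0],
  [0, 0, -0.003, 0],
  [0, 0, -0.003, 0],
  [0, 0, -0.002, 0],
  [0, 0, -0.002, 0],
  [0, 0, 0, 0],
])

```text
clock: 13.72
ee_pos: [0.5356, -0.0435, 0.079]
tool_rot: [-3.099, -0.517, 0.0]
contact_force: [-0.1, -0.1, -0.7]
opening: 0.0072
```

```bash
python3 -c "
from h import *
avg()"
```

```text
[[0.5357, -0.0435, 0.0791], [0.5357, -0.0435, 0.0791], [0.5357, -0.0435, 0.0792]]
mean [0.5357, -0.0435, 0.0791, -0.1641, 0.278, -0.5534, 0.0082, 0.0017, -0.0021] 0.007363302882361241 13.875
```

Call:
move_arm([
  [0, 0, -0.004, 0],
  [0, 0, -0.004, 0],
  [0, 0, -0.004, 0],
  [0, 0, -0.002, 0],
  [0, 0, 0, 0],
])

```text
clock: 14.5
ee_pos: [0.5356, -0.0435, 0.0649]
tool_rot: [-3.099, -0.517, 0.0]
contact_force: [0.2, -1.1, -0.7]
opening: 0.0074
```

```bash
python3 - <<'E'
from h import *
avg(1)
c=cam('wrist')
np.save('w14.npy',dict(R=c['R'],t=c['t'],K=c['K'],d=c['d'],image=c['image']),allow_pickle=True)
cv2.imwrite('pics/z14.png',cv2.resize(c['image'][255:330,280:380],(800,600),interpolation=cv2.INTER_CUBIC))
E
```

```text
[[0.5357, -0.0435, 0.0651]]
mean [0.5357, -0.0435, 0.0651, 0.5892, -0.4511, 1.1371, 0.0575, -0.0113, 0.0035] 0.007362004287277975 14.55
```

View pics/z14.png

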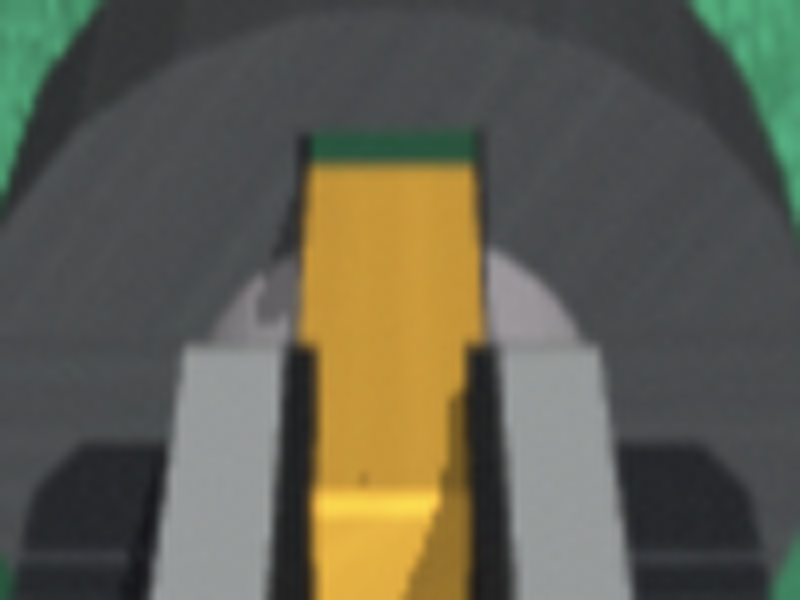

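Call:
move_arm([
  [0, 0, -0.002, 0],
  [0, 0, -0.002, 0],
  [0, 0, -0.0015, 0],
  [0, 0, -0.0015, 0],
  [0, 0, 0, 0],
])

```text
clock: 15.22
ee_pos: [0.5356, -0.0435, 0.058]
tool_rot: [-3.099, -0.517, 0.0]
contact_force: [0.2, -1.0, -0.2]
opening: 0.0074
```

```bash
python3 - <<'E'
from h import *
avg(2)
E
```

```text
[[0.5356, -0.0435, 0.058], [0.5357, -0.0435, 0.0581]]
mean [0.5357, -0.0435, 0.0581, -0.2476, 0.1559, -0.5015, 0.0051, -0.0098, -0.0093] 0.008016822381734469 15.325
```

Call:
move_arm([
  [0, 0, -0.002, 0],
  [0, 0, -0.002, 0],
  [0, 0, -0.001, 0],
  [0, 0, 0, 0],
])

```text
clock: 15.82
ee_pos: [0.5356, -0.0435, 0.053]
tool_rot: [-3.099, -0.517, 0.0]
contact_force: [-0.2, 0.1, -0.4]
opening: 0.0078
```

```bash
python3 - <<'E'
from h import *
avg(1)
c=cam('wrist','w15.png');d=cam('side')
a=d['image'][200:300,240:360];b=c['image'][240:340,270:390]
cv2.imwrite('pics/z15.png',np.hstack([cv2.resize(a,(400,333),interpolation=cv2.INTER_CUBIC),cv2.resize(b,(400,333),interpolation=cv2.INTER_CUBIC)]))
E
```

```text
[[0.5357, -0.0435, 0.0531]]
mean [0.5357, -0.0435, 0.0531, 0.111, 0.7939, -1.4252, 0.0316, -0.018, 0.0151] 0.007541209565014262 15.875
```

View pics/z15.png

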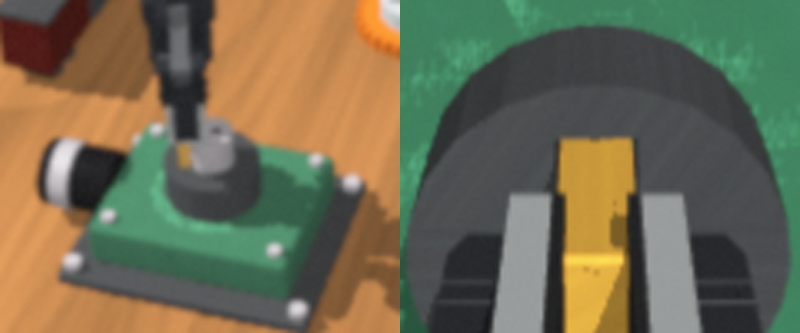

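Call:
move_arm([
  [0, 0, 0, 0],
  [0, 0, 0, 0],
  [0, 0, 0, 0],
  [0, 0, 0.02, 0],
  [0, 0, 0.03, 0],
  [0, 0, 0.03, 0],
  [0, 0, 0, 0],
], hand=0.4)

```text
clock: 16.85
ee_pos: [0.5367, -0.0436, 0.1352]
tool_rot: [3.098, 0.517, 0.006]
contact_force: [-0.2, -0.1, -0.5]
opening: 0.0338
```

```bash
python3 - <<'E'
from h import *
avg(1)
c=cam('wrist','w16.png');d=cam('side')
a=d['image'][200:300,240:360];b=c['image'][200:320,260:400]
cv2.imwrite('pics/z16.png',np.hstack([cv2.resize(a,(400,333),interpolation=cv2.INTER_CUBIC),cv2.resize(b,(400,333),interpolation=cv2.INTER_CUBIC)]))
np.save('w16.npy',dict(R=c['R'],t=c['t'],K=c['K'],d=c['d'],image=c['image']),allow_pickle=True)
E
```

```text
[[0.5359, -0.0436, 0.1336]]
mean [0.5359, -0.0436, 0.1336, -0.5667, 0.0717, -0.6789, -0.0013, 0.0098, -0.0139] 0.03429354363749639 16.9
```

View pics/z16.png

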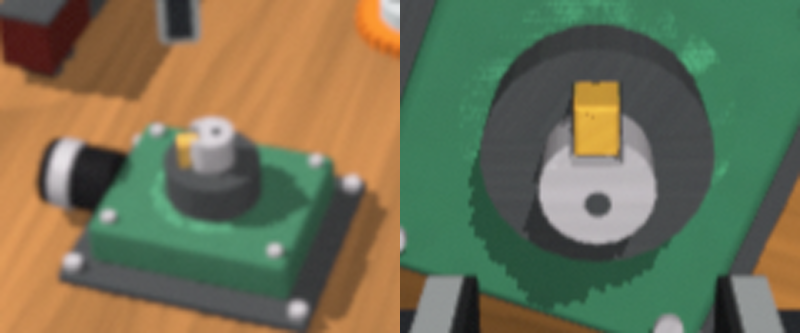

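```bash
python3 - <<'E'
from h import *
c=np.load('w16.npy',allow_pickle=True).item()
cv2.imwrite('pics/z17.png',cv2.resize(c['image'][215:295,290:370],(600,600),interpolation=cv2.INTER_CUBIC))
E
```

```text
(no output)
```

View pics/z17.png

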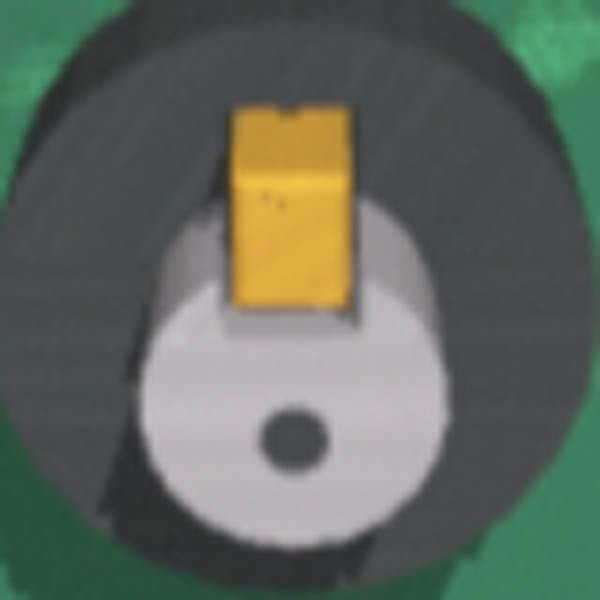

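```bash
python3 - <<'E'
from h import *
c=np.load('w16.npy',allow_pickle=True).item()
P=lambda p:(np.array(p,float)+.5)/7.5+[290,215]-.5
b=toz(c,P([[291,108]]),.06)[0]
for z in (.07,.0752,.08,.085): print(z,(proj(c,[[b[0],b[1],z]])[0]+.5-[290,215])*7.5)
k=toz(c,P([[231,180],[352,178],[349,306],[233,308]]),.0755);print(k.round(4),k.mean(0))
for a,bb in((3,0),(2,1)): d=k[bb]-k[a];print(np.arctan2(d[1],d[0]),np.linalg.norm(d))
s=toz(c,P([[140,395],[448,395],[294,547]]),.08);print(s.round(4),(s[0]+s[1])/2)
sh=toz(c,P([[291,24],[291,590]]),.06);print(sh.round(4),sh.mean(0))
E
```

```text
0.07 [291.57729422 144.14981975]
0.0752 [291.61988845 163.79378468]
0.08 [291.66078051 182.65175711]
0.085 [291.70508131 203.08065358]
[[ 0.5393 -0.0366  0.0755]
 [ 0.5427 -0.046   0.0755]
 [ 0.5319 -0.0496  0.0755]
 [ 0.5285 -0.0404  0.0755]] [ 0.53561516 -0.04315465  0.0755    ]
0.3393808699835096 0.011440386327800178
0.31610458101478783 0.011436175675121417
[[ 0.5203 -0.035   0.08  ]
 [ 0.5287 -0.0594  0.08  ]
 [ 0.5112 -0.0518  0.08  ]] [ 0.52447417 -0.04722973  0.08      ]
[[ 0.5495 -0.0384  0.06  ]
 [ 0.4975 -0.0562  0.06  ]] [ 0.52351713 -0.04730649  0.06      ]
```

```bash
python3 - <<'E'
from h import *
c=np.load('w16.npy',allow_pickle=True).item()
y=.331;u=np.array([np.cos(y),np.sin(y)])
def row(x,z,c0): 
    p=c0+u*x; return ((proj(c,[[p[0],p[1],z]])[0]+.5-[290,215])*7.5)[1]
for c0 in ([.5236,-.0474],[.5240,-.0472],[.5245,-.0470]):
    c0=np.array(c0)
    print(c0,'inner',row(6.25e-3,.08,c0),'rim',row(.01975,.06,c0),'shaft back',row(-.013,.08,c0),'shoulder',row(.028,.06,c0),row(-.028,.06,c0))
    for d in(-.75,0,.75):
        print(d,[(h,round(row((19+d)*1e-3,h*1e-3-.0008,c0)),round(row((18.2+d)*1e-3,h*1e-3,c0)),round(row((7.8+d)*1e-3,h*1e-3,c0)),round(row((7+d)*1e-3,h*1e-3-.0008,c0))) for h in (76,78,80)])
E
```

```text
[ 0.5236 -0.0474] inner 336.0602184180746 rim 108.38393330903685 shaft back 545.2933873061642 shoulder 18.178486899089137 595.0718128793528
-0.75 [(76, 181, 193, 309, 315), (78, 189, 201, 318, 324), (80, 197, 209, 327, 332)]
0 [(76, 172, 184, 301, 306), (78, 180, 192, 310, 315), (80, 188, 200, 319, 324)]
0.75 [(76, 164, 176, 293, 298), (78, 171, 184, 301, 307), (80, 179, 192, 310, 316)]
[ 0.524  -0.0472] inner 331.1091297376561 rim 103.58426547796483 shaft back 540.6000748066516 shoulder 13.278508342019322 590.820531676228
-0.75 [(76, 176, 188, 304, 310), (78, 184, 196, 313, 319), (80, 192, 204, 322, 328)]
0 [(76, 167, 179, 296, 302), (78, 175, 187, 305, 310), (80, 183, 195, 314, 319)]
0.75 [(76, 159, 171, 288, 293), (78, 166, 179, 297, 302), (80, 174, 187, 305, 311)]
[ 0.5245 -0.047 ] inner 325.09365026496357 rim 97.75352502635016 shaft back 534.8977031019166 shoulder 7.325963007537553 585.6557930642493
-0.75 [(76, 170, 182, 299, 304), (78, 177, 190, 307, 313), (80, 185, 198, 316, 322)]
0 [(76, 161, 173, 290, 296), (78, 169, 181, 299, 304), (80, 177, 189, 308, 313)]
0.75 [(76, 152, 165, 282, 287), (78, 160, 172, 291, 296), (80, 168, 180, 299, 305)]
```

Call:
move_arm([
  [-0.012, -0.034, 0, -0.5],
  [-0.012, -0.034, 0, -0.5],
  [-0.012, -0.034, 0, -0.5],
  [-0.012, -0.034, 0, -0.5],
  [-0.012, -0.034, -0.01, -0.6],
  [-0.012, -0.034, -0.01, 0],
  [-0.01, -0.035, -0.01, 0],
  [0, 0, 0, 0],
], hand=0.78)

```text
clock: 18.0
ee_pos: [0.4522, -0.2838, 0.1012]
tool_rot: [-3.108, -0.442, 0.004]
contact_force: [-0.3, 0.2, -0.1]
opening: 0.0668
```

Call:
move_arm([
  [0, 0, 0, 0],
  [0, 0, 0, 0],
])

```text
clock: 18.25
ee_pos: [0.454, -0.2817, 0.1031]
tool_rot: [-3.109, -0.448, -0.0]
contact_force: [0.4, -0.1, -0.7]
opening: 0.0667
```

```bash
python3 - <<'E'
from h import *
avg(1)
c=cam('wrist','w18.png'); print(robot.get_state()['tool_rot'])
np.save('w18.npy',dict(R=c['R'],t=c['t'],K=c['K'],d=c['d'],image=c['image']),allow_pickle=True)
cv2.imwrite('pics/z18.png',cv2.resize(c['image'][180:300,270:390],(600,600),interpolation=cv2.INTER_CUBIC))
E
```

```text
[[0.454, -0.2818, 0.1032]]
mean [0.454, -0.2818, 0.1032, 0.2583, -0.0376, 0.516, 0.0231, -0.0345, 0.048] 0.06638180572723931 18.3
[3.10930933e+00 4.48161739e-01 3.03547195e-04]
```

View pics/w18.png

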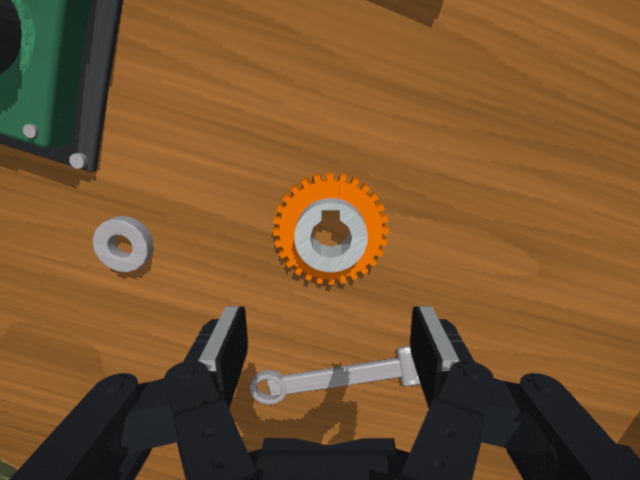

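View pics/z18.png

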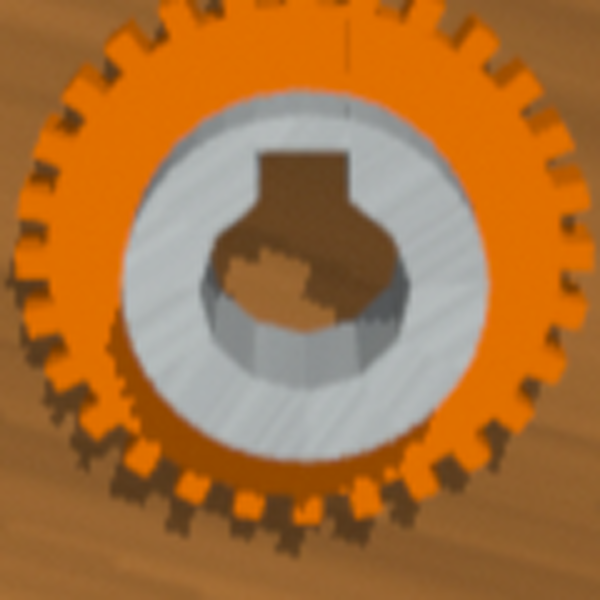

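```bash
python3 - <<'E'
from h import *
c=np.load('w18.npy',allow_pickle=True).item()
P=lambda p:(np.array(p,float)+.5)/5+[270,180]-.5
y=.2863;A=np.array([[np.cos(y),np.sin(y)],[-np.sin(y),np.cos(y)]])
e=np.array([.4540,-.2818])
g=toz(c,P([[306,288],[122,280],[490,280],[306,112],[306,463],[258,152],[349,152]]),.024)
print(g.round(4)); print(((g[:,:2]-e)@A.T*1000).round(2))
E
```

```text
[[ 0.4534 -0.2831  0.024 ]
 [ 0.4474 -0.2588  0.024 ]
 [ 0.4616 -0.3068  0.024 ]
 [ 0.477  -0.2761  0.024 ]
 [ 0.4285 -0.2905  0.024 ]
 [ 0.4699 -0.2715  0.024 ]
 [ 0.4734 -0.2832  0.024 ]]
[[ -0.92  -1.1 ]
 [  0.21  23.93]
 [  0.25 -26.14]
 [ 23.65  -1.03]
 [-26.93  -1.18]
 [ 18.19   5.34]
 [ 18.2   -6.77]]
```

Call:
move_arm([
  [-0.0012, -0.0014, -0.03, 0],
  [0, 0, -0.04, 0],
  [0, 0, -0.03, 0],
  [0, 0, -0.01, 0],
  [0, 0, 0, 0],
  [0, 0, 0, 0],
])

```text
clock: 19.1
ee_pos: [0.4532, -0.2843, -0.0056]
tool_rot: [3.108, 0.446, 0.002]
contact_force: [0.1, -0.8, -0.3]
opening: 0.0666
```

```bash
python3 - <<'E'
from h import *
avg(1)
c=cam('wrist','w19.png');d=cam('side','s19.png')
a=d['image'][150:240,320:420];b=c['image'][180:400,180:480]
cv2.imwrite('pics/z19.png',np.hstack([cv2.resize(a,(400,360),interpolation=cv2.INTER_CUBIC),cv2.resize(b,(400,360),interpolation=cv2.INTER_CUBIC)]))
E
```

```text
[[0.4531, -0.2843, -0.0057]]
mean [0.4531, -0.2843, -0.0057, -0.2122, 0.1432, 0.1322, 0.0194, -0.0304, -0.0162] 0.06663745585698315 19.15
```

View pics/z19.png

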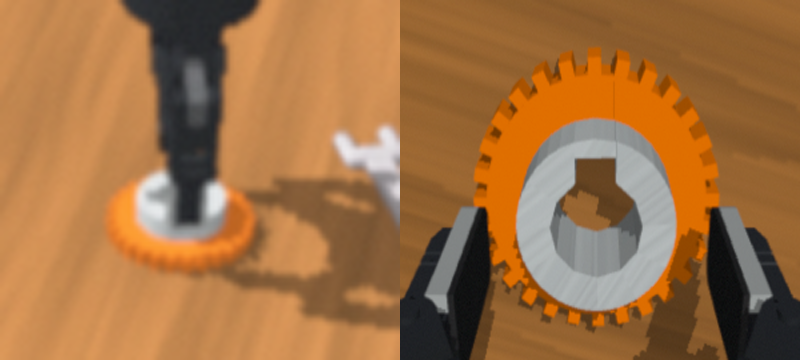

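Call:
move_arm([
  [0, 0, -0.004, 0],
  [0, 0, -0.004, 0],
  [0, 0, -0.003, 0],
  [0, 0, 0, 0],
  [0, 0, 0, 0],
])

```text
clock: 19.88
ee_pos: [0.4525, -0.284, -0.0179]
tool_rot: [3.11, 0.446, 0.0]
contact_force: [0.1, -0.5, 0.3]
opening: 0.0665
```

```bash
python3 - <<'E'
from h import *
avg(1)
c=cam('wrist','w20.png');d=cam('side','s20.png')
a=d['image'][150:240,320:420];b=c['image'][180:400,180:480]
cv2.imwrite('pics/z20.png',np.hstack([cv2.resize(a,(400,360),interpolation=cv2.INTER_CUBIC),cv2.resize(b,(400,360),interpolation=cv2.INTER_CUBIC)]))
E
```

```text
[[0.4525, -0.284, -0.0179]]
mean [0.4525, -0.284, -0.0179, -0.5707, 0.2325, -0.5324, 0.0481, -0.0155, 0.0103] 0.06653251786250046 19.925
```

View pics/z20.png

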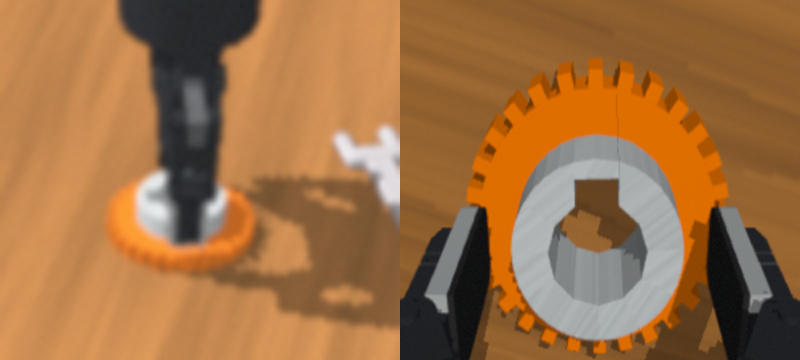

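Call:
move_arm([
  [0, 0, 0, 0],
  [0, 0, 0, 0],
  [0, 0, 0, 0],
], hand=0)

```text
clock: 20.4
ee_pos: [0.4526, -0.284, -0.0174]
tool_rot: [3.109, 0.446, 0.0]
contact_force: [-2.2, 1.5, 7.1]
opening: 0.0474
```

```bash
python3 - <<'E'
from h import *
avg(2)
c=cam('wrist','w21.png');d=cam('side','s21.png');print(robot.get_state()['tool_rot'])
a=d['image'][150:240,320:420];b=c['image'][180:400,180:480]
cv2.imwrite('pics/z21.png',np.hstack([cv2.resize(a,(400,360),interpolation=cv2.INTER_CUBIC),cv2.resize(b,(400,360),interpolation=cv2.INTER_CUBIC)]))
E
```

```text
[[0.4526, -0.284, -0.0174], [0.4526, -0.284, -0.0174]]
mean [0.4526, -0.284, -0.0174, -1.5653, 1.8937, 7.3878, 0.2888, 0.4219, 0.0179] 0.047403713452563355 20.5
[3.10938882e+00 4.46556593e-01 4.44298658e-04]
```

View pics/z21.png

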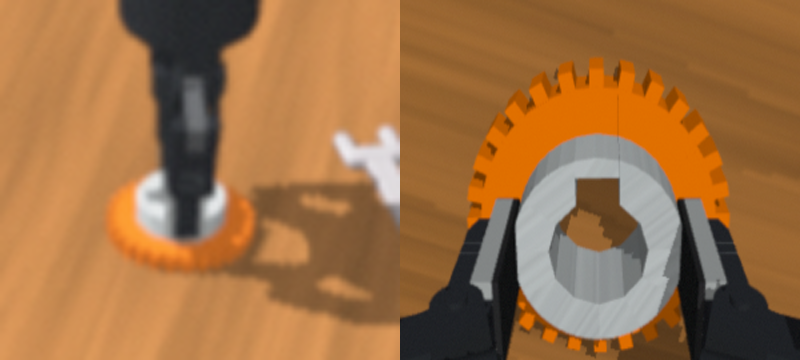

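Call:
move_arm([
  [0, 0, 0.002, 0],
  [0, 0, 0.004, 0],
  [0, 0, 0.01, 0],
  [0, 0, 0.02, 0],
  [0, 0, 0, 0],
  [0, 0, 0, 0],
])

```text
clock: 21.35
ee_pos: [0.4523, -0.2838, 0.0177]
tool_rot: [-3.109, -0.446, 0.0]
contact_force: [-0.2, -1.0, -3.4]
opening: 0.0477
```

```bash
python3 - <<'E'
from h import *
avg(3)
c=cam('wrist','w22.png');d=cam('side','s22.png');print(robot.get_state()['tool_rot'])
np.save('w22.npy',dict(R=c['R'],t=c['t'],K=c['K'],d=c['d'],image=c['image']),allow_pickle=True)
cv2.imwrite('pics/z22.png',cv2.resize(c['image'][240:400,240:420],(675,600),interpolation=cv2.INTER_CUBIC))
cv2.imwrite('pics/z22b.png',cv2.resize(d['image'][150:240,320:420],(667,600),interpolation=cv2.INTER_CUBIC))
E
```

```text
[[0.4521, -0.2837, 0.0175], [0.4522, -0.2837, 0.0174], [0.4521, -0.2837, 0.0174]]
mean [0.4521, -0.2837, 0.0174, -0.2735, -0.1964, -2.7153, -0.0019, 0.0102, 0.0095] 0.04748762667984664 21.5
[-3.10912928e+00 -4.46300201e-01  9.64153323e-04]
```

View pics/z22.png

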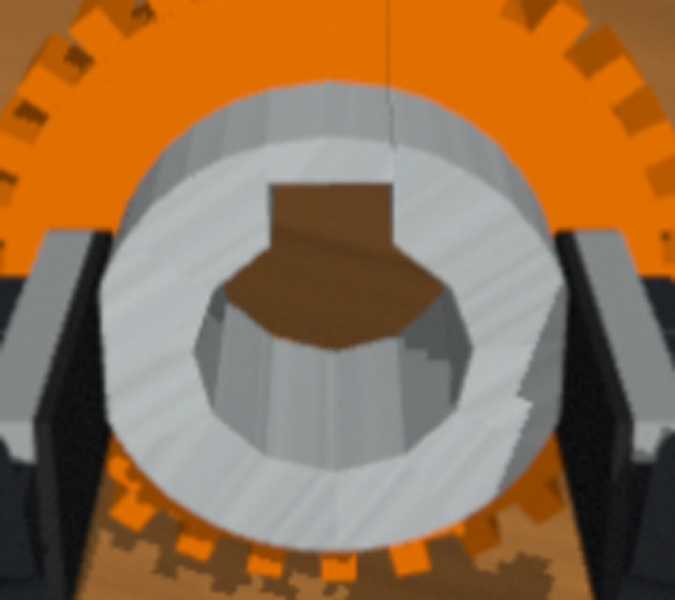

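View pics/z22b.png

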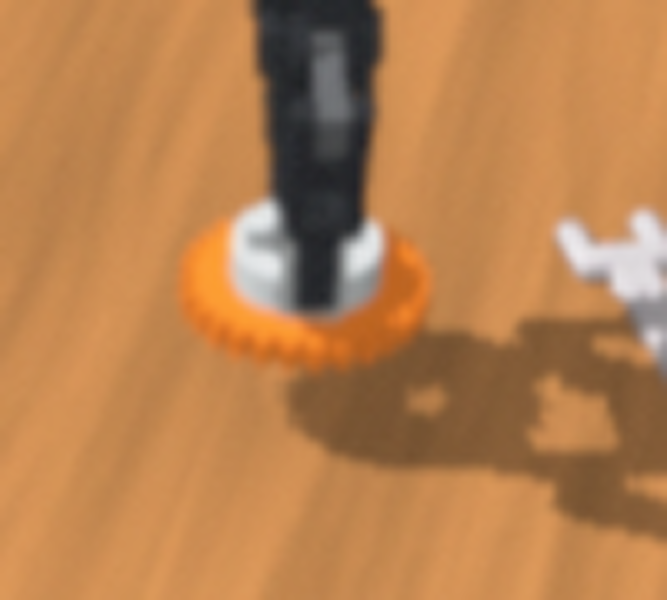

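```bash
python3 - <<'E'
from h import *
c=np.load('w22.npy',allow_pickle=True).item()
P=lambda p:(np.array(p,float)+.5)/3.75+[240,240]-.5
y=2*np.arctan(.4463/3.1091);print(y);A=np.array([[np.cos(y),np.sin(y)],[-np.sin(y),np.cos(y)]])
e=np.array([.4521,-.2837])
for z in(.058,.0588):
  g=toz(c,P([[100,300],[567,300],[333,138],[333,551],[270,184],[392,184],[270,243],[392,243]]),z)
  print(((g[:,:2]-e)@A.T*1000).round(2).tolist())
E
```

```text
0.2851448519115577
[[6.7, 24.27], [6.76, -23.45], [24.92, 0.48], [-24.91, 0.43], [19.92, 6.7], [19.94, -5.36], [13.34, 6.8], [13.36, -5.46]]
[[7.18, 24.13], [7.24, -23.3], [25.29, 0.48], [-24.24, 0.43], [20.32, 6.67], [20.34, -5.33], [13.78, 6.76], [13.8, -5.43]]
```

Call:
move_arm([
  [0, 0, 0.03, 0],
  [0, 0.01, 0.03, 0],
  [0.01, 0.035, 0.015, 0],
  [0.015, 0.045, 0, 0.8],
  [0.015, 0.045, 0, 0.8],
  [0.015, 0.045, 0, 0.7],
  [0.01, 0.035, 0, 0],
  [0.006, 0.021, 0, 0],
])

```text
clock: 22.6
ee_pos: [0.5237, -0.0462, 0.0928]
tool_rot: [-3.1, -0.511, 0.001]
contact_force: [-0.7, -0.1, -2.5]
opening: 0.0477
```

Call:
move_arm([
  [0, 0, 0, 0],
  [0, 0, 0, 0],
  [0, 0, 0, 0],
  [0, 0, 0, 0],
])

```text
clock: 23.1
ee_pos: [0.5234, -0.0485, 0.0931]
tool_rot: [-3.1, -0.507, 0.0]
contact_force: [0.0, 0.2, -1.6]
opening: 0.0476
```

```bash
python3 - <<'E'
from h import *
avg(2)
c=cam('wrist','w23.png');d=cam('side','s23.png');print(robot.get_state()['tool_rot'])
np.save('w23.npy',dict(R=c['R'],t=c['t'],K=c['K'],d=c['d'],image=c['image']),allow_pickle=True)
cv2.imwrite('pics/z23.png',cv2.resize(c['image'][240:400,240:420],(675,600),interpolation=cv2.INTER_CUBIC))
cv2.imwrite('pics/z23b.png',cv2.resize(d['image'][190:310,230:370],(700,600),interpolation=cv2.INTER_CUBIC))
E
```

```text
[[0.5234, -0.0484, 0.0931], [0.5234, -0.0483, 0.0931]]
mean [0.5234, -0.0483, 0.0931, -0.2228, -0.2706, -2.4416, 0.0041, 0.0052, -0.0076] 0.04754703491245186 23.2
[-3.10018238e+00 -5.08326664e-01  2.14007445e-05]
```

View pics/z23.png

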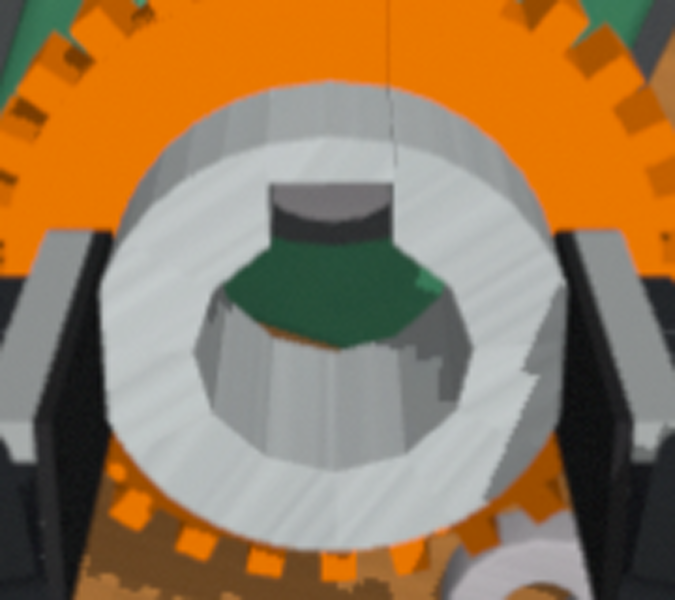

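View pics/z23b.png

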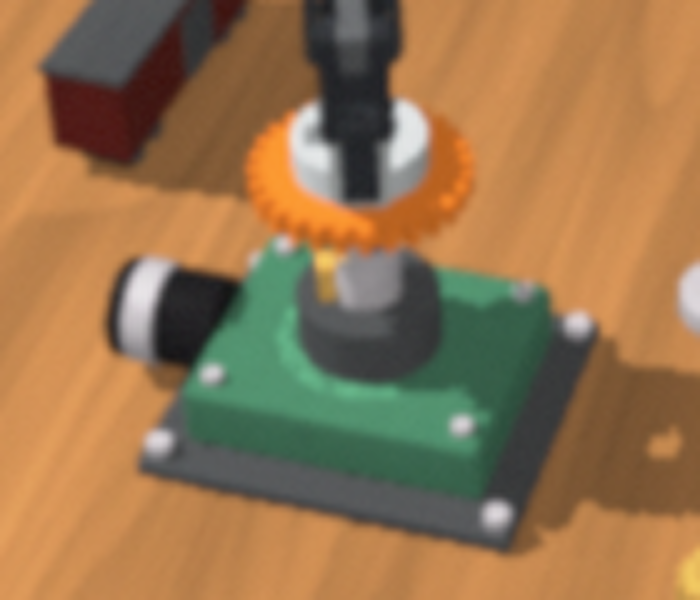

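```bash
python3 - <<'E'
from h import *
c=np.load('w23.npy',allow_pickle=True).item()
P=lambda p:(np.array(p,float)+.5)/3.75+[240,240]-.5
y=2*np.arctan(.5083/3.1002);A=np.array([[np.cos(y),np.sin(y)],[-np.sin(y),np.cos(y)]]);print(y)
e=np.array([.5234,-.0483])
L=lambda p,z:((toz(c,P(p),z)[:,:2]-e)@A.T*1000).round(2).tolist()
print('shaft back',L([[331,221]],.08))
# gear boss top at z
z=.0931+.0174+.024
print('boss',L([[100,300],[567,300],[333,138],[333,551],[270,184],[392,184]],z))
print('expected shaft', (A@(np.array([.5235,-.0474])-e)*1000))
E
```

```text
0.3250225037720391
shaft back [[-12.67, 0.8]]
boss [[7.18, 24.19], [7.2, -23.22], [25.26, 0.55], [-24.24, 0.52], [20.29, 6.74], [20.3, -5.25]]
expected shaft [0.38216145 0.82094618]
```

Call:
move_arm([
  [0, 0.0002, -0.01, 0],
  [0, 0, -0.008, 0],
  [0, 0, -0.006, 0],
  [0, 0, -0.004, 0],
  [0, 0, 0, 0],
  [0, 0, 0, 0],
])

```text
clock: 24.05
ee_pos: [0.5236, -0.0478, 0.0653]
tool_rot: [3.1, 0.509, 0.001]
contact_force: [0.6, -0.3, -2.5]
opening: 0.0473
```

```bash
python3 - <<'E'
from h import *
avg(2)
c=cam('wrist','w24.png');d=cam('side','s24.png')
np.save('w24.npy',dict(R=c['R'],t=c['t'],K=c['K'],d=c['d'],image=c['image']),allow_pickle=True)
cv2.imwrite('pics/z24.png',cv2.resize(c['image'][240:400,240:420],(675,600),interpolation=cv2.INTER_CUBIC))
E
```

```text
[[0.5236, -0.0477, 0.0653], [0.5236, -0.0477, 0.0653]]
mean [0.5236, -0.0477, 0.0653, -0.0696, -0.1847, -2.4747, 0.0075, -0.0039, -0.0016] 0.04773294508609846 24.15
```

View pics/z24.png

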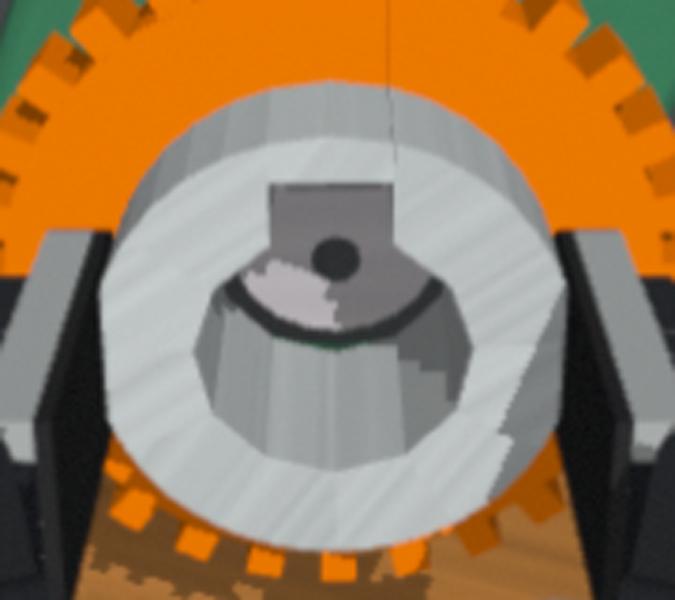

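Call:
move_arm([
  [0, 0, -0.0015, 0],
  [0, 0, -0.0015, 0],
  [0, 0, -0.0015, 0],
  [0, 0, 0, 0],
])

```text
clock: 24.75
ee_pos: [0.5234, -0.0477, 0.0604]
tool_rot: [-3.1, -0.509, 0.0]
contact_force: [-0.5, -0.3, -2.3]
opening: 0.0476
```

```bash
python3 -c "
from h import *
avg(2)"
```

```text
[[0.5234, -0.0477, 0.0605], [0.5235, -0.0477, 0.0606]]
mean [0.5235, -0.0477, 0.0606, 0.4567, -0.5222, -2.7446, 0.0104, -0.0513, 0.0227] 0.04719757510254962 24.85
```

Call:
move_arm([
  [0, 0, -0.001, 0],
  [0, 0, -0.001, 0],
  [0, 0, -0.001, 0],
  [0, 0, -0.001, 0],
  [0, 0, 0, 0],
])

```text
clock: 25.48
ee_pos: [0.5234, -0.0477, 0.0565]
tool_rot: [-3.1, -0.509, 0.0]
contact_force: [-0.3, -0.5, -2.8]
opening: 0.0478
```

```bash
python3 -c "
from h import *
avg(2)"
```

```text
[[0.5234, -0.0477, 0.0566], [0.5235, -0.0477, 0.0566]]
mean [0.5235, -0.0477, 0.0566, 0.3177, -0.0598, -3.0868, -0.0309, 0.011, 0.003] 0.04768944953386387 25.575
```

Past the key's top without load (underside about 74 mm). Going on down.

Call:
move_arm([
  [0, 0, -0.0015, 0],
  [0, 0, -0.0015, 0],
  [0, 0, -0.0015, 0],
  [0, 0, -0.0015, 0],
  [0, 0, 0, 0],
])

```text
clock: 26.2
ee_pos: [0.5234, -0.0477, 0.0504]
tool_rot: [-3.1, -0.509, 0.0]
contact_force: [-0.6, 0.1, -2.4]
opening: 0.0476
```

```bash
python3 -c "
from h import *
avg(2)"
```

```text
[[0.5235, -0.0477, 0.0505], [0.5235, -0.0477, 0.0506]]
mean [0.5235, -0.0477, 0.0506, 0.429, -0.4785, -2.2409, -0.0079, 0.0292, -0.0047] 0.047590408094838 26.3
```

Underside about 68 mm, still only the gear's weight. On to the shoulder (TCP about 0.0426).

Call:
move_arm([
  [0, 0, -0.0015, 0],
  [0, 0, -0.0015, 0],
  [0, 0, -0.0015, 0],
  [0, 0, -0.001, 0],
  [0, 0, -0.001, 0],
  [0, 0, 0, 0],
])

```text
clock: 27.05
ee_pos: [0.5234, -0.0477, 0.044]
tool_rot: [-3.1, -0.509, 0.0]
contact_force: [0.4, 0.1, -2.6]
opening: 0.0478
```

```bash
python3 -c "
from h import *
avg(2)"
```

```text
[[0.5235, -0.0477, 0.0441], [0.5235, -0.0477, 0.0441]]
mean [0.5235, -0.0477, 0.0441, -0.5534, 0.1672, -2.6588, 0.0287, -0.0156, -0.0315] 0.04785382737068361 27.15
```

Call:
move_arm([
  [0, 0, -0.0007, 0],
  [0, 0, -0.0007, 0],
  [0, 0, 0, 0],
])

```text
clock: 27.52
ee_pos: [0.5235, -0.0477, 0.0427]
tool_rot: [3.1, 0.509, 0.0]
contact_force: [0.4, 0.3, -1.4]
opening: 0.0476
```

```bash
python3 -c "
from h import *
avg(2)"
```

```text
[[0.5235, -0.0477, 0.0427], [0.5235, -0.0477, 0.0427]]
mean [0.5235, -0.0477, 0.0427, 0.2168, 0.7411, -1.8972, 0.0097, 0.0115, -0.0094] 0.04762108651923366 27.625
```

Call:
move_arm([
  [0, 0, -0.0005, 0],
  [0, 0, -0.0003, 0],
  [0, 0, 0, 0],
])

```text
clock: 28.0
ee_pos: [0.5236, -0.0477, 0.0426]
tool_rot: [3.1, 0.509, 0.001]
contact_force: [-5.7, 0.9, 8.8]
opening: 0.0473
```

```bash
python3 -c "
from h import *
avg(2)"
```

```text
[[0.5236, -0.0477, 0.0426], [0.5236, -0.0477, 0.0426]]
mean [0.5236, -0.0477, 0.0426, -4.9142, 0.3012, 9.3953, 0.1603, 0.8655, 0.0208] 0.04763221372779702 28.1
```

Call:
move_arm([
  [0, 0, 0.0007, 0],
  [0, 0, 0, 0],
])

```text
clock: 28.35
ee_pos: [0.5235, -0.0477, 0.0427]
tool_rot: [3.1, 0.509, 0.0]
contact_force: [-2.3, -0.5, 1.5]
opening: 0.0473
```

Call:
move_arm([
  [0, 0, 0, 0],
  [0, 0, 0, 0],
  [0, 0, 0, 0],
  [0, 0, 0, 0],
], hand=0.8)

```text
clock: 28.85
ee_pos: [0.5235, -0.0477, 0.0426]
tool_rot: [3.1, 0.509, 0.0]
contact_force: [-0.4, -0.8, -0.1]
opening: 0.0683
```

Call:
move_arm([
  [0, 0, 0.005, 0],
  [0, 0, 0.01, 0],
  [0, 0, 0.02, 0],
  [0, 0, 0.03, 0],
  [0, 0, 0.03, 0],
  [0, 0, 0.03, 0],
  [0, 0, 0, 0],
  [0, 0, 0, 0],
])

```text
clock: 29.85
ee_pos: [0.5232, -0.0477, 0.1673]
tool_rot: [-3.1, -0.509, 0.001]
contact_force: [0.1, 0.6, -0.8]
opening: 0.0685
```

```bash
python3 - <<'E'
from h import *
avg(2)
c=cam('wrist','w30.png');d=cam('side','s30.png')
np.save('w30.npy',dict(R=c['R'],t=c['t'],K=c['K'],d=c['d'],image=c['image']),allow_pickle=True)
cv2.imwrite('pics/z30.png',np.hstack([cv2.resize(c['image'][180:320,260:400],(400,400),interpolation=cv2.INTER_CUBIC),cv2.resize(d['image'][190:310,240:360],(400,400),interpolation=cv2.INTER_CUBIC)]))
E
```

```text
[[0.523, -0.0477, 0.1669], [0.523, -0.0477, 0.1667]]
mean [0.523, -0.0477, 0.1668, 0.5621, -0.0454, -0.4151, -0.0016, 0.0428, 0.0057] 0.06797944615766699 29.95
```

View pics/z30.png

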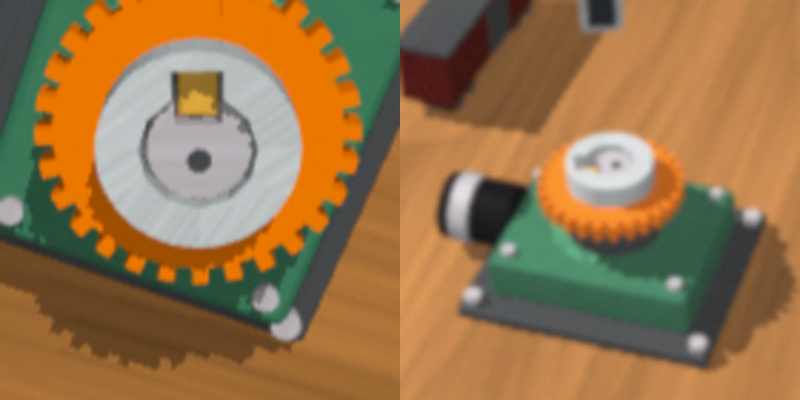

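```bash
python3 - <<'E'
from h import *
s=robot.get_state();print(s['clock'],s['contact_force'],abs(s['dq']).max())
print(robot.sign_off())
E
```

```text
30.05 [-0.13704989 -0.18325027 -1.14752932] 0.003978634637913464
the job is handed in; nothing more can be done
None
```

The key is in the shaft's slot and the gear sits home on the shoulder with its keyway round the key. Both are let go, and I handed the job in at about 30 s of the 72 s allowed.

- **Key:** I measured the slot at about 0.33 rad from the wrist pictures and lowered the key into the pocket; the wrist force stayed near zero. I let it go with its foot about 9 mm down the pocket. Afterwards its top measured about 76 mm in the wrist picture, which is home.
- **Gear:** It slid down past the shaft end and the key with only its own weight (about 2.6 N) on the wrist. It stopped at the predicted home height, 60 mm, at about 12 N counting its weight. I eased that off before opening the fingers.
- **Last checks:** The final pictures show the gear level and centred on the shaft, with the key in its keyway. The hand was about 12 cm up and clear, with the arm at rest.

**What disagreed with the description:**
- The fingertips ended about 28 mm short of the reported TCP. The first three closings on the key missed for this reason, and one pressed on the key's top at about 6 N. I corrected all later heights for it.
- The opening read about 2.6 mm too small on both parts.

I did not measure the bystanders again at the end. No move went near them, and I saw no contact.

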